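# Open and load the parts-drying box, then set its air

## Task

Open the drying box: turn all four turn buttons fully aside, then lift the blue cover out by its grip and lay it flat, grip up, in the middle of the black mat. After that put every part from the white mat into the box, each resting on the floor of the box and none on top of another, and only when all are in, set the air valve's yellow lever to half open (45 degrees). Do not push the bottle or the bin about.

Things in the scene. Friction and masses are not known exactly. Their poses are not given: they have to be found in the camera images.
- tray_floor (a point): (All sizes in mm.) The drying box, fixed, grey with an aluminium rim, 192 (x) x 296 (y) x 75 high overall, open-topped under its cover. This point is the centre of its inner floor, 30 above the bench; z is up, x runs across the short side, y along the long side. The floor measures 140 (x) x 200 (y) inside the walls; the walls rise 45 above it. The cover sits in a recess at the top, flush with the rim, with 2 play all round.
- cover_grip (a point): Blue cover plate 160 (x) x 220 (y) x 8, 0.35 kg, with a black grip bar upright in its middle, 16 (x) x 90 (y) x 34 tall. This point is the centre of the grip bar, 17 above the plate's top face, 25 above the plate's underside; z is up out of the plate. Lying in the box it cannot be lifted while any turn button lies across its edge.
- rest_mat: Empty black rubber mat, 190 (x) x 250 (y) x 3 thick, fixed to the bench: the place for the cover. Origin at the centre of its underside. It may be left or right of the box.
- parts_mat: White mat of the same size, fixed, on the other side of the box, on which the parts to be dried lie. Origin at the centre of its underside.
- pulley_center (a point): Steel pulley standing flat, diameter 42, 26 tall, 0.16 kg, with a shallow groove round its middle; this point is its centre, half-way up; z along its axis. May be absent.
- bearing_block_center (a point): Steel bearing block, foot 56 (x) x 30 (y) x 9, on it a body 34 (x) x 30 (y), 28 tall overall, 0.17 kg; this point is its centre, half-way up (14 above its underside); z up. Grasp across its 30 width (own y). May be absent.
- hex_coupler_center (a point): Brass hexagonal coupler, 36 across flats (one pair of flats faces its own +y and -y), 26 tall, 0.17 kg; this point is its centre, half-way up; z up. May be absent.
- clevis_center (a point): Dark steel clevis (a U with its opening upward), base 50 (x) x 32 (y) x 10, two cheeks 12 thick at its x ends, 28 tall overall, 0.16 kg; this point is the centre of that envelope, half-way up; z up. Grasp across its 32 width (own y). May be absent.
- lever (a joint): Angle of the yellow lever of the air valve, rad: 0 = shut (lever at the red dot), 1.571 = full open (green dot), 0.785 = half open (white dot). It grows as the lever turns counterclockwise seen from above, stops at both ends and stays where it is left (about 0.12 N m of friction).
- valve_stem (a point): Point on the valve's upright turning axis at the height of the lever, 125 above the bench; fixed. The lever points along this frame's +y when shut and towards its -x when full open. The valve stands behind the box as seen from the robot.
- lever_grip (a point): Point in the middle of the yellow lever, 56 from the turning axis. The lever is a bar 14 wide and 16 tall, running from 12 to 80 from the axis along its own y, with free air above, below and beside it.
- button0 (a joint): Angle of the near left turn button (as seen from the robot), rad, counterclockwise from above: 0 = square across the edge of the cover, holding it; +1.571 or -1.571 = turned aside, lying along the box's edge and clear of the cover (clear from about 1.15 either way). It turns to 1.65 either way and stays where it is left (0.04 N m of friction).
- button0_fin (a point): Centre of the upright brass fin of the near left turn button, on its pivot axis, 20 above the box's rim. The fin is 8 (own x) x 34 (own y) x 26 tall and stands on a flat bar 10 (x) x 56 (y) x 6 that lies 1.5 above the rim.
- button1 (a joint): Angle of the far left turn button (as seen from the robot), rad, counterclockwise from above: 0 = square across the edge of the cover, holding it; +1.571 or -1.571 = turned aside, lying along the box's edge and clear of the cover (clear from about 1.15 either way). It turns to 1.65 either way and stays where it is left (0.04 N m of friction).
- button1_fin (a point): Centre of the upright brass fin of the far left turn button, on its pivot axis, 20 above the box's rim. The fin is 8 (own x) x 34 (own y) x 26 tall and stands on a flat bar 10 (x) x 56 (y) x 6 that lies 1.5 above the rim.
- button2 (a joint): Angle of the near right turn button (as seen from the robot), rad, counterclockwise from above: 0 = square across the edge of the cover, holding it; +1.571 or -1.571 = turned aside, lying along the box's edge and clear of the cover (clear from about 1.15 either way). It turns to 1.65 either way and stays where it is left (0.04 N m of friction).
- button2_fin (a point): Centre of the upright brass fin of the near right turn button, on its pivot axis, 20 above the box's rim. The fin is 8 (own x) x 34 (own y) x 26 tall and stands on a flat bar 10 (x) x 56 (y) x 6 that lies 1.5 above the rim.
- button3 (a joint): Angle of the far right turn button (as seen from the robot), rad, counterclockwise from above: 0 = square across the edge of the cover, holding it; +1.571 or -1.571 = turned aside, lying along the box's edge and clear of the cover (clear from about 1.15 either way). It turns to 1.65 either way and stays where it is left (0.04 N m of friction).
- button3_fin (a point): Centre of the upright brass fin of the far right turn button, on its pivot axis, 20 above the box's rim. The fin is 8 (own x) x 34 (own y) x 26 tall and stands on a flat bar 10 (x) x 56 (y) x 6 that lies 1.5 above the rim.
- oil_bottle: Bystander: amber bottle, diameter 56, 150 tall, standing loose behind the work; origin at the centre of its underside.
- screw_bin: Bystander: loose orange open bin 110 x 100 x 60; origin at the centre of its underside.
There are look-alikes about, which are no part of the job. What is shaped like the part that bears clevis_center but brown or red is not meant. What is shaped like the part that bears pulley_center but orange is not meant.

How it is judged:
By the outcome, as a careful person would: the job done as asked, in the order asked, and still so for the second after the job is handed in, with the robot touching nothing.
Of pulley, bearing_block, hex_coupler, clevis only 2 to 4 are there at a start; the rules pass over those that are not, and their reading is None.
At some moment in a run one of pulley, bearing_block, hex_coupler, clevis may be knocked a few centimetres aside while the robot is not near it.
It also fails if it takes over 208 s, if anything falls off the work surface, if the arm or the gripper's body presses on something with over 40 N, if the wrist force passes 120 N, or if a joint passes its speed limit or range.

## Robot

A 6-joint arm with a two-finger parallel gripper is mounted at the origin on the work surface. World frame = base frame: x ahead of the robot, y to its left, z up, the work surface at z = 0. Lengths are in m, angles in rad, forces in N, time in s.
With the tool pointing down it reaches from about 0.3 to 0.775 m from the base axis. Payload 14.6 kg.
Tool frame: the origin (TCP) lies between the finger pads; the fingertips stand 19 mm ahead of it and the grasp point (between the pads) is the TCP (ctrl.finger_overhang is the distance from the TCP to the fingertips, in m); z points along the fingers, y is the direction in which the jaws open and shut (so a half turn about z gives the same grasp; the last joint's range is limited). The gripper opens to 94 mm and grips with 3 to 60 N. Pads are 16 mm wide; open, the fingers measure 119 mm over their backs; the gripper's body (75 mm by 177 mm) begins 78 mm behind the grasp point.
Start: joints at [1.244, 0.3, 1.521, -0, 1.321, -0.067], TCP at [0.141, 0.532, 0.224] pointing down, gripper open.
Joint ranges: [-3.03, 3.03], [-0.79, 2.21], [0.23, 2.52], [-1.04, 4.18], [0, 3.07], [-2.55, 2.55]. Speed limits (rad/s): [2.22, 2.22, 2.57, 3.14, 3.14, 3.14].

## Interface

Orientations are given as [roll, pitch, yaw] about the fixed x, y, z axes, in that order (R = Rz(yaw) Ry(pitch) Rx(roll)).
In Python, from station import ctrl gives the robot as it stands.
- The arm moves only by the tool send_rows, never from a script. Its argument "series" is a list of rows, each a list of 7 numbers: the turn, a rotation vector about the tool's x, y, z in degrees, then the shift along the tool's x, y, z in m, then the gripper's target within -1 to 1 (fully open at 1, half-way at 0, shut at -1). A call has 1 to 8 rows; each row is the pose to reach, as a shift and turn from the pose commanded when the call began, along the tool's axes at that moment; what a row does not reach only later rows make up. A row lasts 1/10 s, in which the tool goes at most 50 mm and 8.59 degrees, less where a joint would pass 70% of its speed; a pose out of reach is approached as far as the arm can. A call with a gripper value outside its range is refused whole. The fingers move at their own pace and stop on an object; "force" is the grip in N (left out, the last holds). Time passes only in rows, so rows that repeat a pose let the fingers close. It gives the time, the measured TCP pose, the force and the opening at its end, in the units of the state.
- ctrl.get_obs(): the state, without advancing time (a new reading comes with each control period).
- ctrl.camera(name): name is "scene" or "top" or "wrist"; returns a dict with "pixels" (420x560x3 uint8, red, green, blue), "z_map" (420x560 float32, m along the optical axis (not along the pixel's ray), 0 where there is no reading), "fov_y" (degrees; the focal length in pixels is half the picture's height over the tangent of half this angle, whatever the lens; pixels are square), "cx", "cy" (the principal point, pixels), "R" (3x3) and "t" (3): a world point X has camera coordinates R X + t. Camera axes: x right, y down, z forward; pixel columns grow to the right and rows downward; lengths in m; the calibration is good to about 2 mm. A picture is of the moment at which its call begins.
- ctrl.hand_in(): hands the job in, once; it reports no verdict.
The state is a dict: "time_s": time; "qpos": joint angles; "joint_vel": joint speeds; "tau": joint torques, N m; "ee_pos": TCP position; "eef_rot": TCP orientation; "force": force on the tool from outside, world axes, zero at the start; "moment": the same for the moment, N m; "grip_width": finger opening in m.
Only numpy, scipy, OpenCV 4.12 (cv2) and the standard library are available. Lean on these libraries where they do the work, as an engineer would, in place of code of your own. Each camera call takes 0.05 s, during which the arm holds its last target.

## Working session

There is one attempt and no reset: what is moved stays moved. The work goes in short steps, Python scripts to look and compute and a tool call to move; the robot and the scene stay as the last step left them, time stands still between calls to the robot, and variables do not carry over. Pictures are saved under pics/ and viewed, and the job is handed in when it is done.

Besides the shell and the picture viewer there is one more tool, called as name(argument=value, ...) on one line, values as JSON. send_rows: Moves the arm, as the interface text tells. Its arguments: {"type":"object","properties":{"series":{"type":"array"},"force":{"type":"number"}},"required":["series"]}

```bash
ls; mkdir -p pics
cat > h.py <<'E'
import numpy as np, cv2
from station import ctrl
def save(n,im): cv2.imwrite(f'pics/{n}.png',cv2.cvtColor(im,cv2.COLOR_RGB2BGR))
def pts(c):
    z=c['z_map']; H,W=z.shape; f=H/2/np.tan(np.radians(c['fov_y'])/2)
    u,v=np.meshgrid(np.arange(W),np.arange(H))
    P=np.stack([(u-c['cx'])/f*z,(v-c['cy'])/f*z,z],-1)
    R=np.array(c['R']);t=np.array(c['t'])
    return (P-t)@R
E
python3 - <<'E'
from h import *
for n in ['scene','top','wrist']:
    c=ctrl.camera(n); save(n+'0',c['pixels']); np.savez(''+n+'0.npz',**c)
    print(n,c['fov_y'],c['cx'],c['cy'],np.round(c['R'],3).tolist(),np.round(c['t'],3))
print(ctrl.get_obs(), ctrl.finger_overhang)
E
```

```text
pics
scene 57.86578992006902 279.07619279693023 207.94286267448865 [[-0.859, 0.511, 0.011], [0.319, 0.553, -0.77], [-0.399, -0.658, -0.639]] [ 0.451 -0.102  1.441]
top 54.108973456996885 280.02324388976575 207.9595620972424 [[0.002, -1.0, 0.016], [-0.984, -0.005, -0.178], [0.178, -0.016, -0.984]] [0.009 0.543 1.192]
wrist 62.709498935143245 284.9558874808297 205.51429226285086 [[0.258, 0.966, -0.001], [0.94, -0.25, 0.233], [0.225, -0.061, -0.973]] [-0.549 -0.023  0.39 ]
{'time_s': 0.15, 'qpos': array([ 1.24441425e+00,  3.00286481e-01,  1.52142163e+00, -1.98405387e-06,
        1.32070369e+00, -6.66109488e-02]), 'joint_vel': array([-0.00026842, -0.00172905, -0.00179442, -0.00181692, -0.0016093 ,
        0.00017015]), 'tau': array([ 1.25166862e-03, -5.31967771e+01, -3.52817810e+01,  7.07851653e-02,
        2.36078206e-02, -9.19770901e-05]), 'ee_pos': array([0.14122438, 0.53137483, 0.22405505]), 'eef_rot': array([-3.14077519e+00, -5.26061808e-05,  2.88182199e+00]), 'force': array([-1.39900058, -0.42414351,  0.98846048]), 'moment': array([-0.01697273,  0.06848566, -0.02002273]), 'grip_width': 0.09429770540182679} 0.019
```

View pics/top0.png

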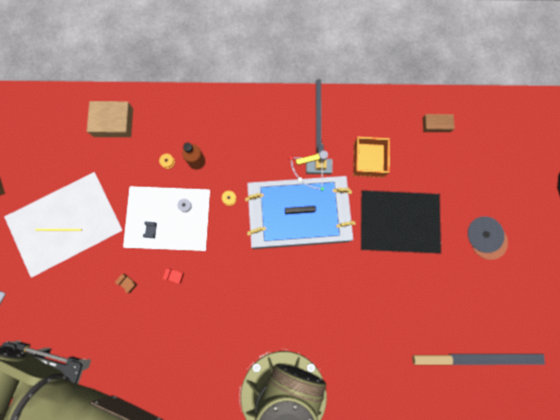

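View pics/scene0.png

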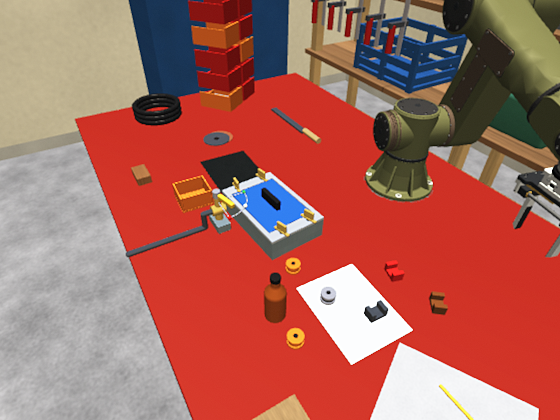

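View pics/wrist0.png

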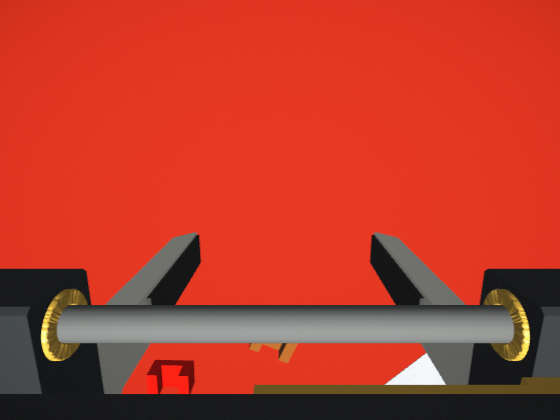

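Run:
```python
from h import *
c=dict(np.load('top0.npz')); im=c['pixels']
P=pts(c)
crop=im[80:300,100:460]; save('top0c',cv2.resize(crop[:, :],None,fx=2.2,fy=2.2,interpolation=cv2.INTER_CUBIC))
c=dict(np.load('scene0.npz')); save('scene0c',cv2.resize(c['pixels'][150:350,170:450],None,fx=2.8,fy=2.8,interpolation=cv2.INTER_CUBIC))
hsv=cv2.cvtColor(im,cv2.COLOR_RGB2HSV)
def rep(n,m,off=(0,0)):
    k,l,s,ce=cv2.connectedComponentsWithStats(m.astype('uint8'))
    for i in range(1,k):
        if s[i,4]>=12:
            q=P[l==i]; r=cv2.minAreaRect((q[:,:2]*1000).astype(np.float32))
            print(n,s[i,4],ce[i].round(0),'med',np.round(np.median(q,0),3),'rect',np.round(r[0],0),np.round(r[1],0),round(r[2],1))
h,s,v=[hsv[...,i].astype(int) for i in range(3)]
rep('blue',(h>100)&(h<120)&(s>120)&(v>100))
rep('white',(s<40)&(v>215)&(P[...,2]<.03))
rep('black',(v<40)&(P[...,0]>.3)&(P[...,2]<.1))
rep('brass',(h>12)&(h<32)&(s>100)&(v>100)&(P[...,0]>.3))
rep('rim',(s<50)&(P[...,2]>.06)&(P[...,2]<.085)&(P[...,0]>.3))
```

```text
blue 3586 [299. 212.] med [ 0.523 -0.042  0.077] rect [469. -50.] [281. 218.] 4.6
blue 26 [316. 185.] med [ 0.608 -0.097  0.076] rect [609. -95.] [28. 10.] 75.1
white 6458 [ 62. 224.] med [0.5   0.681 0.002] rect [500. 681.] [212. 303.] 28.8
white 4613 [167. 218.] med [0.517 0.36  0.004] rect [519. 362.] [253. 192.] 87.9
white 53 [256. 368.] med [0.079 0.079 0.017] rect [79. 77.] [20. 21.] 1.3
white 51 [310. 367.] med [ 0.08  -0.08   0.017] rect [ 79. -79.] [20. 21.] 88.7
black 15 [559. 183.] med [ 0.633 -0.872  0.019] rect [ 634. -871.] [ 6. 45.] 82.4
brass 357 [438. 122.] med [ 0.827 -0.495  0.032] rect [ 830. -498.] [48. 87.] 0.3
brass 23 [ 99. 132.] med [0.782 0.577 0.042] rect [782. 575.] [ 4. 62.] 0.6
brass 17 [119. 132.] med [0.782 0.513 0.044] rect [782. 513.] [ 4. 45.] 3.4
brass 902 [370. 157.] med [ 0.717 -0.274  0.008] rect [ 528. -167.] [133. 554.] 59.7
brass 95 [386. 148.] med [ 0.74 -0.32  0.06] rect [ 723. -318.] [95. 36.] 20.9
brass 187 [310. 160.] med [ 0.672 -0.077  0.131] rect [693. -70.] [65. 73.] 4.2
brass 174 [167. 161.] med [0.695 0.365 0.027] rect [528. 202.] 
[... 346 characters left out ...]
47. 224.] med [ 0.489 -0.181  0.102] rect [ 491. -190.] [ 8. 65.] 15.1
brass 79 [ 60. 229.] med [0.48  0.683 0.01 ] rect [479. 689.] [  4. 135.] 0.1
brass 47 [254. 231.] med [0.468 0.086 0.096] rect [469.  86.] [54. 22.] 84.2
rim 42 [320. 148.] med [ 0.725 -0.109  0.074] rect [ 722. -110.] [12. 39.] 88.7
rim 187 [337. 181.] med [ 0.622 -0.161  0.077] rect [ 617. -152.] [35. 70.] 4.1
rim 414 [279. 184.] med [0.613 0.026 0.076] rect [605.  -3.] [ 38. 219.] 4.3
rim 361 [343. 207.] med [ 0.542 -0.174  0.077] rect [ 542. -176.] [94. 37.] 5.7
rim 349 [256. 213.] med [0.522 0.082 0.077] rect [525.  83.] [ 41. 102.] 88.6
rim 731 [302. 238.] med [ 0.446 -0.054  0.076] rect [458. -52.] [ 47. 295.] 4.3
```

View pics/top0c.png

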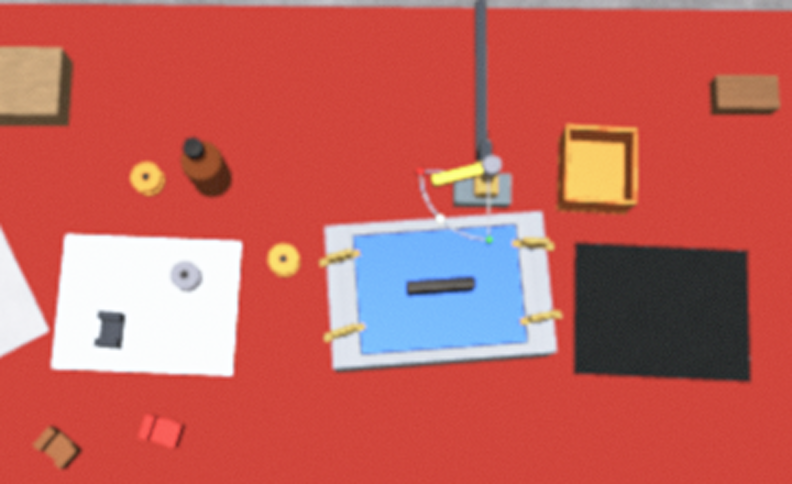

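View pics/scene0c.png

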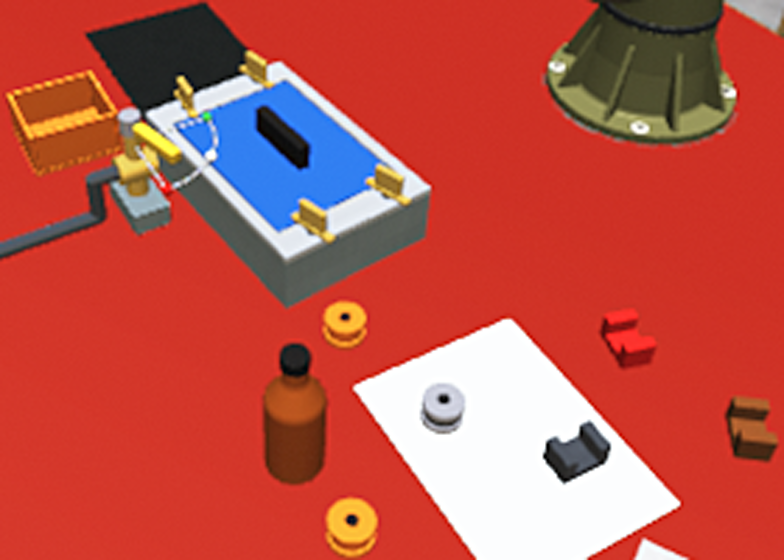

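```bash
cat > plan.py <<'E'
import sys
from h import *
from scipy.spatial.transform import Rotation as Ro
def plan(x,y,z,yawdeg=None,verbose=True):
    o=ctrl.get_obs(); R=Ro.from_euler('xyz',o['eef_rot'])
    yaw=np.degrees(o['eef_rot'][2]) if yawdeg is None else yawdeg
    T=Ro.from_euler('xyz',[180,0,yaw],degrees=True)
    d=R.inv().apply(np.array([x,y,z])-o['ee_pos']); rv=(R.inv()*T).as_rotvec(degrees=True)
    print('t',round(o['time_s'],2),'pos',o['ee_pos'].round(4),'yaw',np.degrees(o['eef_rot'][2]).round(2),'tilt',np.degrees(o['eef_rot'][:2]).round(2),'w',o['grip_width'].round(4),'F',o['force'].round(1))
    print('row:',rv.round(2).tolist(),d.round(4).tolist())
if __name__=='__main__':
    a=[float(v) for v in sys.argv[1:]]
    plan(*a)
E
python3 plan.py .525 -.09 .35 90
python3 - <<'E'
from h import *
c=dict(np.load('top0.npz')); P=pts(c)
# heights around valve & tall things
m=(P[...,0]>.6)&(P[...,0]<.8)&(P[...,1]<0)&(P[...,1]>-.2)&(P[...,2]>.1)
print(P[m].max(0),P[m].min(0)); 
m&=P[...,2]>.14; print(P[m].round(3)[:40])
E
```

```text
[ 0.69530534 -0.01710897  0.14436719] [ 0.60131438 -0.12267458  0.10032785]
[[ 0.695 -0.111  0.142]
 [ 0.695 -0.113  0.142]
 [ 0.692 -0.105  0.141]
 [ 0.692 -0.107  0.144]
 [ 0.693 -0.116  0.141]
 [ 0.689 -0.102  0.142]
 [ 0.688 -0.104  0.144]
 [ 0.69  -0.113  0.141]
 [ 0.689 -0.119  0.143]
 [ 0.687 -0.102  0.141]
 [ 0.687 -0.108  0.14 ]
 [ 0.687 -0.113  0.14 ]
 [ 0.687 -0.116  0.141]
 [ 0.683 -0.105  0.141]
 [ 0.683 -0.107  0.143]
 [ 0.684 -0.116  0.141]
 [ 0.681 -0.105  0.14 ]
 [ 0.68  -0.116  0.144]
 [ 0.675 -0.107  0.14 ]
 [ 0.675 -0.119  0.141]]Traceback (most recent call last):
  File "plan.py", line 13, in <module>
    plan(*a)
    ~~~~^^^^
  File "plan.py", line 9, in plan
    print('t',round(o['time_s'],2),'pos',o['ee_pos'].round(4),'yaw',np.degrees(o['eef_rot'][2]).round(2),'tilt',np.degrees(o['eef_rot'][:2]).round(2),'w',o['grip_width'].round(4),'F',o['force'].round(1))
                                                                                                                                                          ^^^^^^^^^^^^^^^^^^^^^
AttributeError: 'float' object has no attribute 'round'
```

```bash
sed -i "s/o\['grip_width'\].round(4)/round(o['grip_width'],4)/" plan.py; python3 plan.py .525 -.09 .35 90
```

```text
t 0.15 pos [0.1412 0.5314 0.2241] yaw 165.12 tilt [-179.95   -0.  ] w 0.0943 F [-1.4 -0.4  1. ]
row: [-0.04, 0.03, 75.12] [-0.5305, -0.5021, -0.1256]
```

send_rows(series=[[0, 0, 75.1, -0.53, -0.502, -0.126, 1], [0, 0, 75.1, -0.53, -0.502, -0.126, 1], [0, 0, 75.1, -0.53, -0.502, -0.126, 1], [0, 0, 75.1, -0.53, -0.502, -0.126, 1], [0, 0, 75.1, -0.53, -0.502, -0.126, 1], [0, 0, 75.1, -0.53, -0.502, -0.126, 1], [0, 0, 75.1, -0.53, -0.502, -0.126, 1], [0, 0, 75.1, -0.53, -0.502, -0.126, 1]])

```text
time_s: 0.95
ee_pos: [0.3487, 0.1942, 0.2929]
eef_rot: [3.141, -0.0, 1.676]
force: [0.9, 1.1, -0.5]
grip_width: 0.0942
```

```bash
python3 plan.py .525 -.09 .35 90
```

```text
t 0.95 pos [0.3487 0.1942 0.2929] yaw 96.02 tilt [ 1.7998e+02 -1.0000e-02] w 0.0942 F [ 0.9  1.1 -0.5]
row: [0.02, -0.01, 6.02] [-0.3011, 0.1455, -0.0571]
```

send_rows(series=[[0, 0, 6, -0.3, 0.145, -0.057, 1], [0, 0, 6, -0.3, 0.145, -0.057, 1], [0, 0, 6, -0.3, 0.145, -0.057, 1], [0, 0, 6, -0.3, 0.145, -0.057, 1], [0, 0, 6, -0.3, 0.145, -0.057, 1], [0, 0, 6, -0.3, 0.145, -0.057, 1], [0, 0, 6, -0.3, 0.145, -0.057, 1], [0, 0, 6, -0.3, 0.145, -0.057, 1]])

```text
time_s: 1.75
ee_pos: [0.5268, -0.0894, 0.3488]
eef_rot: [-3.141, 0.0, 1.573]
force: [-1.1, 0.4, -0.7]
grip_width: 0.0939
```

send_rows(series=[[0, 0, 0, 0, 0, 0, 1], [0, 0, 0, 0, 0, 0, 1], [0, 0, 0, 0, 0, 0, 1]])

```text
time_s: 2.05
ee_pos: [0.5252, -0.0851, 0.3497]
eef_rot: [3.141, -0.0, 1.578]
force: [-0.4, -0.8, 0.1]
grip_width: 0.0939
```

Run:
```python
from h import *
import plan
plan.plan(.525,-.09,.35,90)
c=ctrl.camera('wrist'); save('wrist1',c['pixels']); np.savez('wrist1.npz',**c)
```

```text
t 2.05 pos [ 0.5252 -0.0851  0.3497] yaw 90.43 tilt [179.98  -0.  ] w 0.0939 F [-0.4 -0.8  0.1]
row: [0.02, -0.0, 0.43] [-0.0049, -0.0003, -0.0003]
```

View pics/wrist1.png

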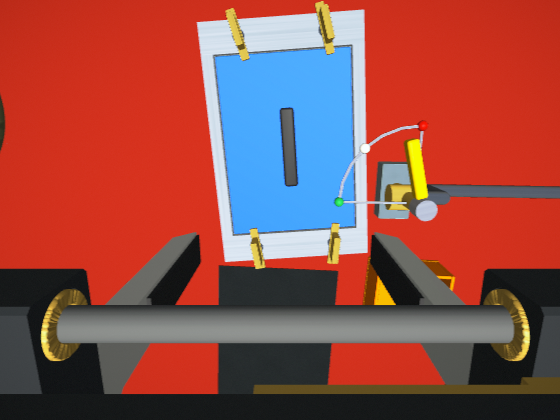

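```bash
cat > m1.py <<'E'
from h import *
import sys
def ray(c,u,v,z):
    f=210/np.tan(np.radians(c['fov_y'])/2); R=np.array(c['R']);t=np.array(c['t'])
    C=-R.T@t; d=R.T@np.array([(u-c['cx'])/f,(v-c['cy'])/f,1.]); return C+d*(z-C[2])/d[2]
def masks(c):
    hsv=cv2.cvtColor(c['pixels'],cv2.COLOR_RGB2HSV); return [hsv[...,i].astype(int) for i in range(3)]
def rects(c,m,z,n,amin=20):
    k,l,s,ce=cv2.connectedComponentsWithStats(m.astype('uint8')); out=[]
    for i in range(1,k):
        if s[i,4]<amin: continue
        v,u=np.nonzero(l==i); W=np.array([ray(c,a,b,z)[:2]*1000 for a,b in zip(u,v)]).astype(np.float32)
        r=cv2.minAreaRect(W); print(n,s[i,4],ce[i].round(0),'rect',np.round(r[0],1),np.round(r[1],1),round(r[2],2)); out.append((r,l==i))
    return out
E
python3 - <<'E'
from m1 import *
c=dict(np.load('wrist1.npz')); P=pts(c); h,s,v=masks(c); roi=np.zeros(h.shape,bool); roi[:270,:460]=1
rects(c,(h>100)&(h<120)&(s>120)&(v>90)&roi,.075,'cover',500)
br=(h>15)&(h<32)&(s>110)&roi
k,l,st,ce=cv2.connectedComponentsWithStats(br.astype('uint8'))
for i in range(1,k):
    if st[i,4]<40: continue
    m=l==i; q=P[m]; zt=np.percentile(q[:,2],90); print(ce[i].round(),st[i,4],'z',np.percentile(q[:,2],[5,50,95]).round(4))
    top=m&(P[...,2]>.100)&(P[...,2]<.115)
    if top.sum()>20: rects(c,top,.108,'  fintop')
    lv=m&(P[...,2]>.125)
    if lv.sum()>20: rects(c,lv,.133,'  lever')
for n,m in [('grip',(v<90)&(P[...,2]>.095)&(P[...,0]<.56)&(P[...,1]>-.1)&roi),('stem',(s<60)&(P[...,2]>.137)&roi)]:
    print(n,P[m].mean(0)); rects(c,m,.117 if n=='grip' else .143,n)
for n,(a,b) in dict(red=(422,126),white=(365,149),green=(339,202)).items(): print(n,P[b,a].round(4))
rim=(s<60)&(v>150)&(P[...,2]>.065)&(P[...,2]<.085)&(P[...,0]<.63)&roi
mm=cv2.morphologyEx((rim|br|((h>100)&(s>120))).astype('uint8'),cv2.MORPH_OPEN,np.ones((15,15)))
rects(c,mm>0,.075,'rim',500)
mat=(v<60)&(P[...,2]<.02); rects(c,mat,.003,'mat',500)
E
```

```text
cover 21432 [287. 137.] rect [528.2 -45.9] [160.2 219.3] 4.32
[325.  25.] 572 z [0.0809 0.1018 0.109 ]
  fintop 296 [326.  22.] rect [567.   86.3] [ 9.  34.9] 15.06
[237.  33.] 452 z [0.0806 0.1067 0.1094]
  fintop 253 [234.  28.] rect [468.8  78.9] [ 7.7 35.5] 18.49
[409. 179.] 1535 z [0.0645 0.1295 0.1335]
  fintop 45 [408. 201.] rect [ 671.1 -109.2] [16.   6.5] 75.31
  lever 854 [416. 169.] rect [667.6 -67. ] [15.4 68.3] 14.18
[334. 245.] 378 z [0.0811 0.1014 0.1089]
  fintop 195 [335. 250.] rect [ 586.5 -170.2] [35.8  8.9] 86.47
[257. 250.] 354 z [0.0803 0.098  0.109 ]
  fintop 169 [256. 255.] rect [ 488.6 -177.6] [ 8.2 36.1] 8.04
grip [ 0.49789547 -0.06822891  0.25889275]
grip 493 [289. 155.] rect [528.1 -45.1] [14.1 86.5] 4.39
grip 615 [188. 256.] rect [ 410.  -178.6] [58.8 26.2] 51.16
grip 84 [ 42. 269.] rect [ 226.4 -194.4] [101.8   0. ] 0.4
stem [ 0.5362123  -0.07918867  0.34303411]
stem 283 [425. 210.] rect [ 678.6 -110.2] [23.5 22.6] 0.39
stem 1418 [177. 255.] rect [ 393.7 -160.1] [67.7 43.2] 0.4
stem 1409 [393. 255.] rect [ 655.7 -158.3] [67.6 43.2] 0.4
stem 42 [ 20. 269.] rect [ 222.1 -182.9] [47.  0.] 0.4
stem 40 [ 62. 269.] rect [ 270.2 -182.6] [44.7  0. ] 0.4
red [ 0.6808 -0.0206  0.1043]
white [ 0.617  -0.0471  0.1043]
green [ 0.5896 -0.1106  0.1043]
rim 1590 [275.  34.] rect [508.5  83.2] [61.9 35.1] 0.38
rim 966 [215.  39.] rect [442.3  76.4] [38.7 33.2] 0.38
rim 21323 [287. 137.] rect [528.2 -45.9] [160.1 219.3] 4.32
rim 734 [408. 190.] rect [ 679.9 -100.2] [50.1 31.1] 5.85
rim 520 [352. 241.] rect [ 614.  -169.8] [29.5 33.4] 2.56
rim 858 [285. 246.] rect [ 524.8 -176. ] [59.1 35.2] 0.39
rim 643 [237. 248.] rect [ 460.  -181.4] [34.3 34. ] 0.39
mat 4236 [276. 286.] rect [ 512.6 -271.1] [188.6  66.2] 0.4
mat 4900 [271. 365.] rect [ 506.8 -425.7] [190.3  98.9] 0.4
```

```bash
python3 plan.py .4693 .0786 .14 108.5
```

```text
t 2.1 pos [ 0.5253 -0.0851  0.3497] yaw 90.43 tilt [179.98   0.  ] w 0.0939 F [ 0.   0.5 -0.6]
row: [0.02, 0.01, -18.07] [0.1642, -0.0548, 0.2097]
```

send_rows(series=[[0, 0, -8, 0.04, -0.014, 0.04, 0], [0, 0, -16, 0.08, -0.028, 0.08, -0.3], [0, 0, -18, 0.12, -0.041, 0.12, -0.3], [0, 0, -18, 0.164, -0.055, 0.16, -0.3], [0, 0, -18, 0.164, -0.055, 0.19, -0.3], [0, 0, -18, 0.164, -0.055, 0.21, -0.3], [0, 0, -18, 0.164, -0.055, 0.21, -0.3], [0, 0, -18, 0.164, -0.055, 0.21, -0.3]], force=15)

```text
time_s: 2.9
ee_pos: [0.4699, 0.0778, 0.1406]
eef_rot: [3.141, 0.0, 1.892]
force: [1.2, -0.2, -0.6]
grip_width: 0.0346
```

Run:
```python
from h import *
import plan
plan.plan(.4693,.0786,.105,108.5)
c=ctrl.camera('wrist'); save('wrist2',c['pixels'])
```

```text
t 2.9 pos [0.4699 0.0778 0.1406] yaw 108.4 tilt [1.7996e+02 1.0000e-02] w 0.0346 F [ 1.2 -0.2 -0.6]
row: [0.04, 0.01, -0.1] [0.001, -0.0003, 0.0356]
```

View pics/wrist2.png

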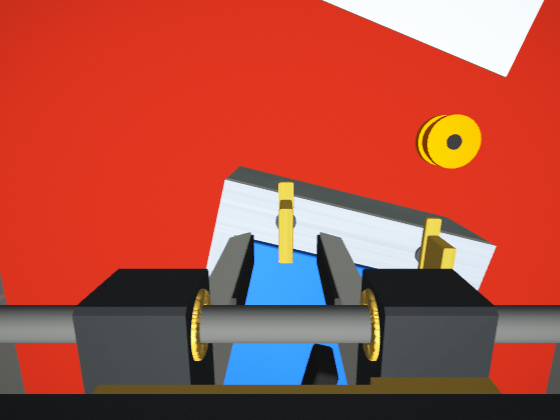

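send_rows(series=[[0, 0, 0, 0.001, 0, 0.02, -0.3], [0, 0, 0, 0.001, 0, 0.0355, -0.3], [0, 0, 0, 0.001, 0, 0.0355, -0.3], [0, 0, 0, 0.001, 0, 0.0355, -1], [0, 0, 0, 0.001, 0, 0.0355, -1], [0, 0, 0, 0.001, 0, 0.0355, -1], [0, 0, 0, 0.001, 0, 0.0355, -1], [0, 0, 0, 0.001, 0, 0.0355, -1]])

```text
time_s: 3.75
ee_pos: [0.4699, 0.0786, 0.1048]
eef_rot: [3.14, 0.0, 1.891]
force: [2.4, 0.1, 6.6]
grip_width: 0.0079
```

send_rows(series=[[0, 0, -8, 0, 0, 0, -1], [0, 0, -16, 0, 0, 0, -1], [0, 0, -24, 0, 0, 0, -1], [0, 0, -32, 0, 0, 0, -1], [0, 0, -40, 0, 0, 0, -1], [0, 0, -48, 0, 0, 0, -1], [0, 0, -56, 0, 0, 0, -1], [0, 0, -60, 0, 0, 0, -1]])

```text
time_s: 4.55
ee_pos: [0.4708, 0.0797, 0.1048]
eef_rot: [3.138, 0.004, 2.944]
force: [9.9, 11.2, -0.1]
grip_width: 0.008
```

send_rows(series=[[0, 0, -8, 0, 0, 0, -1], [0, 0, -16, 0, 0, 0, -1], [0, 0, -17, 0, 0, 0, -1], [0, 0, -17, 0, 0, 0, -1], [0, 0, -17, 0, 0, 0, -0.3], [0, 0, -17, 0, 0, 0, -0.3], [0, 0, -17, 0, 0, -0.03, -0.3], [0, 0, -17, 0, 0, -0.05, -0.3]])

```text
time_s: 5.35
ee_pos: [0.4691, 0.0784, 0.155]
eef_rot: [-3.141, -0.001, -3.048]
force: [1.1, -0.5, 0.2]
grip_width: 0.0326
```

Run:
```python
from h import *
import plan
plan.plan(.5677,.0860,.150,105.1)
c=ctrl.camera('wrist'); save('wrist3',c['pixels'])
```

```text
t 5.35 pos [0.4691 0.0784 0.155 ] yaw -174.64 tilt [-1.7999e+02 -4.0000e-02] w 0.0326 F [ 1.1 -0.5  0.2]
row: [-0.04, -0.02, 80.26] [-0.0989, -0.0017, 0.0049]
```

View pics/wrist3.png

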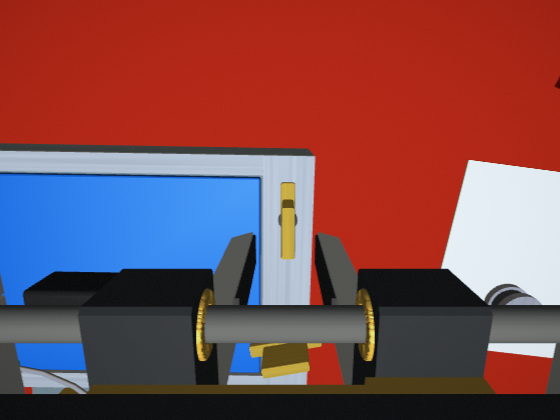

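send_rows(series=[[0, 0, 8, -0.02, 0, 0, -0.3], [0, 0, 16, -0.04, 0, 0, -0.3], [0, 0, 24, -0.06, 0, 0, -0.3], [0, 0, 32, -0.08, -0.001, 0, -0.3], [0, 0, 40, -0.099, -0.0017, 0, -0.3], [0, 0, 48, -0.099, -0.0017, 0, -0.3], [0, 0, 56, -0.099, -0.0017, 0, -0.3], [0, 0, 64, -0.099, -0.0017, 0, -0.3]])

```text
time_s: 6.2
ee_pos: [0.5677, 0.0859, 0.1531]
eef_rot: [-3.14, -0.0, 2.112]
force: [-0.6, -0.0, 0.9]
grip_width: 0.0328
```

send_rows(series=[[0, 0, 8, 0, 0, 0, -0.3], [0, 0, 16, 0, 0, 0, -0.3], [0, 0, 16.3, 0, 0, 0, -0.3], [0, 0, 16.3, 0, 0, 0, -0.3], [0, 0, 16.3, 0, 0, 0, -0.3]])

```text
time_s: 6.7
ee_pos: [0.5679, 0.086, 0.1538]
eef_rot: [-3.141, -0.0, 1.837]
force: [-0.1, 0.1, 0.5]
grip_width: 0.033
```

Run:
```python
from h import *
import plan
plan.plan(.5677,.0860,.105,105.1)
```

```text
t 6.7 pos [0.5679 0.086  0.1538] yaw 105.24 tilt [-179.98   -0.  ] w 0.033 F [-0.1  0.1  0.5]
row: [-0.02, -0.0, 0.14] [-0.0, -0.0001, 0.0488]
```

send_rows(series=[[0, 0, 0, 0, 0, 0.025, -0.3], [0, 0, 0, 0, 0, 0.048, -0.3], [0, 0, 0, 0, 0, 0.048, -0.3], [0, 0, 0, 0, 0, 0.048, -1], [0, 0, 0, 0, 0, 0.048, -1], [0, 0, 0, 0, 0, 0.048, -1], [0, 0, 0, 0, 0, 0.048, -1], [0, 0, 0, 0, 0, 0.048, -1]])

```text
time_s: 7.5
ee_pos: [0.5693, 0.0863, 0.1072]
eef_rot: [3.137, 0.001, 1.834]
force: [7.6, 2.0, -0.6]
grip_width: 0.0078
```

send_rows(series=[[0, 0, -8, 0, 0, 0, -1], [0, 0, -16, 0, 0, 0, -1], [0, 0, -24, 0, 0, 0, -1], [0, 0, -32, 0, 0, 0, -1], [0, 0, -40, 0, 0, 0, -1], [0, 0, -48, 0, 0, 0, -1], [0, 0, -56, 0, 0, 0, -1], [0, 0, -60, 0, 0, 0, -1]])

```text
time_s: 8.3
ee_pos: [0.5702, 0.0873, 0.1072]
eef_rot: [3.138, 0.006, 2.887]
force: [15.9, 9.5, -6.4]
grip_width: 0.0081
```

send_rows(series=[[0, 0, -8, 0, 0, 0, -1], [0, 0, -16, 0, 0, 0, -1], [0, 0, -20, 0, 0, 0, -1], [0, 0, -20, 0, 0, 0, -1], [0, 0, -20, 0, 0, 0, -0.3], [0, 0, -20, 0, 0, 0, -0.3], [0, 0, -20, 0, 0, -0.03, -0.3], [0, 0, -20, 0, 0, -0.06, -0.3]])

```text
time_s: 9.1
ee_pos: [0.5674, 0.0859, 0.1664]
eef_rot: [-3.141, -0.002, -3.053]
force: [0.6, -0.2, 1.0]
grip_width: 0.0326
```

Run:
```python
from h import *
import plan
plan.plan(.4887,-.1778,.160,98)
```

```text
t 9.1 pos [0.5674 0.0859 0.1664] yaw -174.94 tilt [-1.7999e+02 -1.1000e-01] w 0.0326 F [ 0.6 -0.2  1. ]
row: [-0.09, -0.08, 87.06] [0.1017, -0.2557, 0.0067]
```

send_rows(series=[[0, 0, 8, 0.016, -0.04, 0, -0.3], [0, 0, 16, 0.032, -0.08, 0, -0.3], [0, 0, 24, 0.048, -0.12, 0, -0.3], [0, 0, 32, 0.064, -0.16, 0, -0.3], [0, 0, 40, 0.08, -0.2, 0, -0.3], [0, 0, 48, 0.095, -0.24, 0, -0.3], [0, 0, 56, 0.1017, -0.2557, 0, -0.3], [0, 0, 64, 0.1017, -0.2557, 0, -0.3]])

```text
time_s: 9.9
ee_pos: [0.4883, -0.1799, 0.1663]
eef_rot: [-3.141, 0.0, 2.104]
force: [0.3, 0.6, 0.5]
grip_width: 0.0329
```

send_rows(series=[[0, 0, 8, 0, 0, 0, -0.3], [0, 0, 16, 0, 0, 0, -0.3], [0, 0, 23, 0, 0, 0, -0.3], [0, 0, 23, 0, 0, 0, -0.3], [0, 0, 23, 0, 0, 0, -0.3]])

```text
time_s: 10.4
ee_pos: [0.4891, -0.1776, 0.1661]
eef_rot: [-3.142, 0.0, 1.715]
force: [-0.5, 0.1, -0.0]
grip_width: 0.033
```

Run:
```python
from h import *
import plan
plan.plan(.4887,-.1778,.106,98)
c=ctrl.camera('wrist'); save('wrist4',c['pixels'])
```

```text
t 10.4 pos [ 0.4891 -0.1776  0.1661] yaw 98.27 tilt [-1.8e+02  1.0e-02] w 0.033 F [-0.5  0.1 -0. ]
row: [-0.0, 0.01, 0.27] [-0.0001, -0.0004, 0.0601]
```

View pics/wrist4.png

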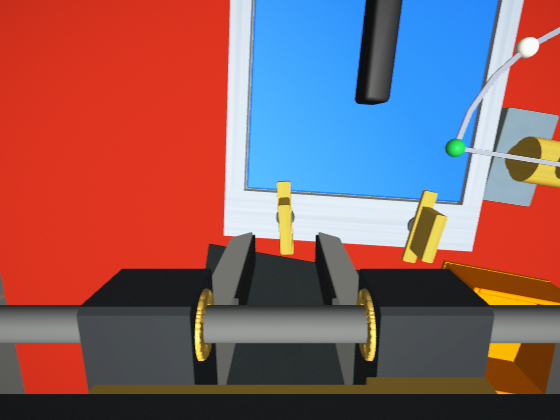

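send_rows(series=[[0, 0, 0, 0, 0, 0.03, -0.3], [0, 0, 0, 0, 0, 0.06, -0.3], [0, 0, 0, 0, 0, 0.06, -0.3], [0, 0, 0, 0, 0, 0.06, -1], [0, 0, 0, 0, 0, 0.06, -1], [0, 0, 0, 0, 0, 0.06, -1], [0, 0, 0, 0, 0, 0.06, -1], [0, 0, 0, 0, 0, 0.06, -1]])

```text
time_s: 11.25
ee_pos: [0.4891, -0.1777, 0.1072]
eef_rot: [3.141, 0.001, 1.712]
force: [-5.1, 1.0, 8.5]
grip_width: 0.0079
```

send_rows(series=[[0, 0, -8, 0, 0, 0, -1], [0, 0, -16, 0, 0, 0, -1], [0, 0, -24, 0, 0, 0, -1], [0, 0, -32, 0, 0, 0, -1], [0, 0, -40, 0, 0, 0, -1], [0, 0, -48, 0, 0, 0, -1], [0, 0, -56, 0, 0, 0, -1], [0, 0, -63, 0, 0, 0, -1]])

```text
time_s: 12.05
ee_pos: [0.4883, -0.1785, 0.1072]
eef_rot: [-3.139, -0.001, 2.817]
force: [-13.6, -6.7, 11.3]
grip_width: 0.0074
```

send_rows(series=[[0, 0, -8, 0, 0, 0, -1], [0, 0, -16, 0, 0, 0, -1], [0, 0, -24, 0, 0, 0, -1], [0, 0, -24, 0, 0, 0, -1], [0, 0, -24, 0, 0, 0, -0.3], [0, 0, -24, 0, 0, 0, -0.3], [0, 0, -24, 0, 0, -0.03, -0.3], [0, 0, -24, 0, 0, -0.06, -0.3]])

```text
time_s: 12.85
ee_pos: [0.489, -0.1772, 0.1665]
eef_rot: [3.141, -0.001, -3.053]
force: [0.1, -0.2, -0.1]
grip_width: 0.0318
```

Run:
```python
from h import *
import plan
plan.plan(.5871,-.1704,.160,86.5)
```

```text
t 12.85 pos [ 0.489  -0.1772  0.1665] yaw -174.93 tilt [ 1.7995e+02 -6.0000e-02] w 0.0318 F [ 0.1 -0.2 -0.1]
row: [-0.02, -0.09, 98.57] [-0.0983, -0.0019, 0.0064]
```

send_rows(series=[[0, 0, 8, -0.02, 0, 0, -0.3], [0, 0, 16, -0.04, 0, 0, -0.3], [0, 0, 24, -0.06, 0, 0, -0.3], [0, 0, 32, -0.08, -0.001, 0, -0.3], [0, 0, 40, -0.098, -0.0019, 0, -0.3], [0, 0, 48, -0.098, -0.0019, 0, -0.3], [0, 0, 56, -0.098, -0.0019, 0, -0.3], [0, 0, 64, -0.098, -0.0019, 0, -0.3]])

```text
time_s: 13.65
ee_pos: [0.5872, -0.1705, 0.166]
eef_rot: [3.141, -0.0, 2.108]
force: [-0.5, -0.2, 0.5]
grip_width: 0.0332
```

send_rows(series=[[0, 0, 8, 0, 0, 0, -0.3], [0, 0, 16, 0, 0, 0, -0.3], [0, 0, 24, 0, 0, 0, -0.3], [0, 0, 32, 0, 0, 0, -0.3], [0, 0, 34.5, 0, 0, 0, -0.3], [0, 0, 34.5, 0, 0, 0, -0.3], [0, 0, 34.5, 0, 0, 0, -0.3]])

```text
time_s: 14.35
ee_pos: [0.5871, -0.1707, 0.166]
eef_rot: [3.142, -0.0, 1.513]
force: [-0.1, 0.1, -0.5]
grip_width: 0.0331
```

Run:
```python
from h import *
import plan
plan.plan(.5871,-.1704,.107,86.5)
c=ctrl.camera('wrist'); save('wrist5',c['pixels'])
```

```text
t 14.35 pos [ 0.5871 -0.1707  0.166 ] yaw 86.67 tilt [ 1.8e+02 -1.0e-02] w 0.0331 F [-0.1  0.1 -0.5]
row: [0.0, -0.01, 0.17] [0.0003, 0.0, 0.059]
```

View pics/wrist5.png

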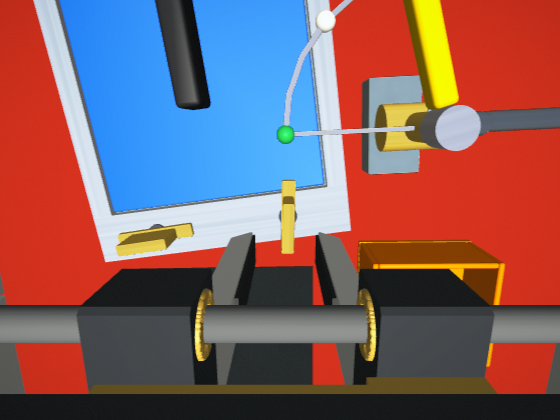

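send_rows(series=[[0, 0, 0, 0, 0, 0.03, -0.3], [0, 0, 0, 0, 0, 0.059, -0.3], [0, 0, 0, 0, 0, 0.059, -0.3], [0, 0, 0, 0, 0, 0.059, -1], [0, 0, 0, 0, 0, 0.059, -1], [0, 0, 0, 0, 0, 0.059, -1], [0, 0, 0, 0, 0, 0.059, -1], [0, 0, 0, 0, 0, 0.059, -1]])

```text
time_s: 15.2
ee_pos: [0.5888, -0.171, 0.1086]
eef_rot: [3.136, 0.001, 1.511]
force: [10.0, -0.1, -0.6]
grip_width: 0.008
```

send_rows(series=[[0, 0, 8, 0, 0, 0, -1], [0, 0, 16, 0, 0, 0, -1], [0, 0, 24, 0, 0, 0, -1], [0, 0, 32, 0, 0, 0, -1], [0, 0, 40, 0, 0, 0, -1], [0, 0, 48, 0, 0, 0, -1], [0, 0, 56, 0, 0, 0, -1], [0, 0, 63, 0, 0, 0, -1]])

```text
time_s: 16.0
ee_pos: [0.589, -0.1713, 0.1086]
eef_rot: [3.138, -0.005, 0.406]
force: [12.5, -2.9, -2.8]
grip_width: 0.008
```

send_rows(series=[[0, 0, 8, 0, 0, 0, -1], [0, 0, 16, 0, 0, 0, -1], [0, 0, 20.5, 0, 0, 0, -1], [0, 0, 20.5, 0, 0, 0, -1], [0, 0, 20.5, 0, 0, 0, -0.3], [0, 0, 20.5, 0, 0, 0, -0.3], [0, 0, 20.5, 0, 0, -0.03, -0.3], [0, 0, 20.5, 0, 0, -0.06, -0.3]])

```text
time_s: 16.8
ee_pos: [0.5865, -0.1707, 0.1674]
eef_rot: [-3.141, 0.002, 0.054]
force: [0.6, 0.4, 0.5]
grip_width: 0.0324
```

Run:
```python
from h import *
import plan
plan.plan(.5282,-.0859,.340,94.3)
```

```text
t 16.8 pos [ 0.5865 -0.1707  0.1674] yaw 3.07 tilt [-1.7996e+02  1.0000e-01] w 0.0324 F [0.6 0.4 0.5]
row: [-0.11, 0.04, -91.23] [-0.054, -0.0879, -0.1724]
```

send_rows(series=[[0, 0, -8, 0, 0, -0.04, -0.3], [0, 0, -16, -0.01, -0.02, -0.08, -0.3], [0, 0, -24, -0.02, -0.04, -0.12, -0.3], [0, 0, -32, -0.04, -0.06, -0.16, -0.3], [0, 0, -40, -0.054, -0.088, -0.172, -0.3], [0, 0, -48, -0.054, -0.088, -0.172, -0.3], [0, 0, -56, -0.054, -0.088, -0.172, -0.3], [0, 0, -64, -0.054, -0.088, -0.172, -0.3]])

```text
time_s: 17.6
ee_pos: [0.5281, -0.0855, 0.3395]
eef_rot: [3.141, -0.0, 1.177]
force: [-0.1, 0.2, -0.2]
grip_width: 0.0329
```

send_rows(series=[[0, 0, -8, 0, 0, 0, -0.3], [0, 0, -16, 0, 0, 0, -0.3], [0, 0, -24, 0, 0, 0, -0.3], [0, 0, -27.2, 0, 0, 0, -0.3], [0, 0, -27.2, 0, 0, 0, -0.3], [0, 0, -27.2, 0, 0, 0, -0.3]])

```text
time_s: 18.2
ee_pos: [0.5283, -0.0858, 0.3391]
eef_rot: [3.142, 0.0, 1.643]
force: [0.1, -0.2, 0.5]
grip_width: 0.0329
```

Run:
```python
from m1 import *
import plan
plan.plan(.5282,-.0453,.16,94.3)
c=ctrl.camera('wrist'); save('wrist6',c['pixels']); np.savez('wrist6.npz',**c)
P=pts(c); h,s,v=masks(c); roi=np.zeros(h.shape,bool); roi[:270,:460]=1
rects(c,(h>100)&(h<120)&(s>120)&(v>90)&roi,.075,'cover',500)
br=(h>15)&(h<32)&(s>110)&roi
rects(c,br&(P[...,2]>.1)&(P[...,2]<.115),.108,'fin')
m=(v<90)&(P[...,2]>.105)&(P[...,2]<.112)&roi; rects(c,m,.109,'grip')
c=ctrl.camera('top'); P=pts(c); h,s,v=masks(c); np.savez('top1.npz',**c)
rects(c,(v<60)&(P[...,2]<.015)&(P[...,0]>.35)&(P[...,1]<-.15),.003,'mat',500)
rects(c,(s<40)&(v>215)&(P[...,2]<.015)&(P[...,0]>.35)&(P[...,1]>.15),.003,'wmat',500)
save('top1c',cv2.resize(c['pixels'][120:320,100:460],None,fx=2.2,fy=2.2,interpolation=cv2.INTER_CUBIC))
```

```text
t 18.2 pos [ 0.5283 -0.0858  0.3391] yaw 94.15 tilt [180.   0.] w 0.0329 F [ 0.1 -0.2  0.5]
row: [0.0, 0.0, -0.15] [0.0404, 0.0029, 0.1791]
cover 22712 [287. 137.] rect [528.2 -46. ] [160.2 219. ] 4.33
fin 307 [240.  22.] rect [468.7  78.8] [33.3  9.4] 4.09
fin 313 [336.  22.] rect [567.3  85.8] [34.1  9.4] 4.09
fin 49 [407. 210.] rect [ 671.5 -108.9] [15.7  7.4] 70.18
fin 54 [258. 255.] rect [ 501.  -176.4] [ 7.3 10.4] 3.17
grip 301 [288. 148.] rect [527.6 -45.7] [13.5 87.4] 4.45
mat 4120 [403. 223.] rect [ 511.1 -365.2] [243.6 181.2] 87.61
wmat 6434 [ 63. 224.] rect [500.  679.5] [209.6 299.7] 28.7
wmat 4581 [167. 218.] rect [518.6 361.7] [251.7 191.7] 87.94
```

View pics/wrist6.png

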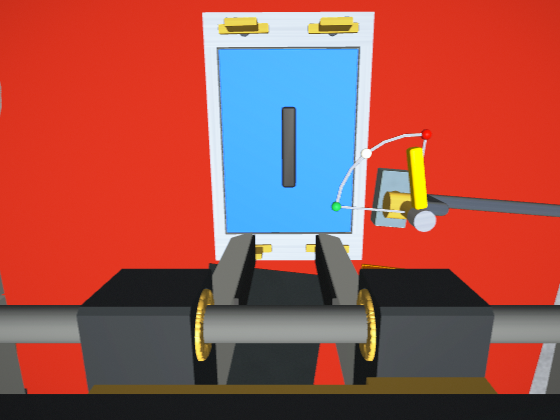

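View pics/top1c.png

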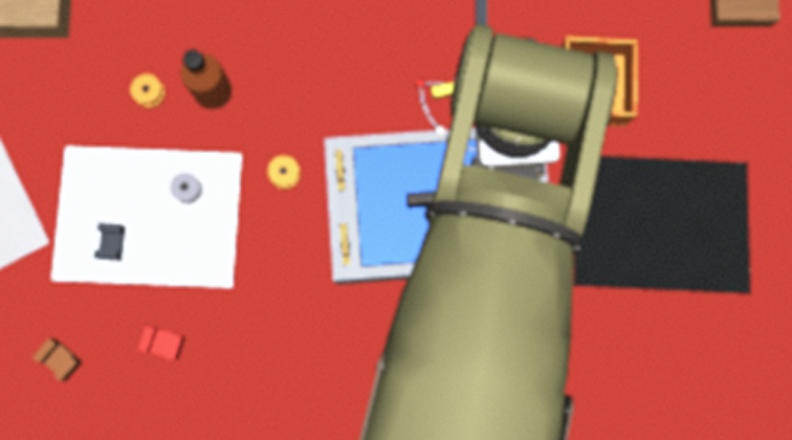

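Run:
```python
from m1 import *
c=dict(np.load('top0.npz')); P=pts(c); h,s,v=masks(c)
for T in (60,80,100): rects(c,(v<T)&(P[...,2]<.015)&(P[...,0]>.35)&(P[...,1]<-.15)&(P[...,1]>-.52),.003,'mat',500)
```

```text
mat 4403 [400. 222.] rect [ 511.1 -366.3] [241.5 181.3] 87.61
mat 4474 [400. 222.] rect [ 511.1 -366.8] [242.8 183.4] 87.61
mat 4594 [400. 222.] rect [ 511.1 -366.2] [246.3 186. ] 87.61
```

send_rows(series=[[0, 0, 0, 0.02, 0.003, 0.045, -0.3], [0, 0, 0, 0.04, 0.003, 0.09, -0.3], [0, 0, 0, 0.04, 0.003, 0.135, -0.3], [0, 0, 0, 0.04, 0.003, 0.18, -0.3], [0, 0, 0, 0.04, 0.003, 0.21, -0.3], [0, 0, 0, 0.04, 0.003, 0.2405, -0.3], [0, 0, 0, 0.04, 0.003, 0.2405, -0.3], [0, 0, 0, 0.04, 0.003, 0.2405, -0.3]])

```text
time_s: 19.1
ee_pos: [0.5283, -0.0457, 0.0982]
eef_rot: [-3.141, -0.0, 1.644]
force: [-0.1, -0.3, -0.5]
grip_width: 0.0326
```

send_rows(series=[[0, 0, 0, 0, 0, 0, -1], [0, 0, 0, 0, 0, 0, -1], [0, 0, 0, 0, 0, 0, -1], [0, 0, 0, 0, 0, 0, -1], [0, 0, 0, 0, 0, 0, -1]], force=35)

```text
time_s: 19.6
ee_pos: [0.5286, -0.0457, 0.0989]
eef_rot: [3.141, 0.0, 1.645]
force: [-1.0, -0.2, 4.2]
grip_width: 0.0155
```

```bash
python3 plan.py .5282 -.0453 .098 94.3
```

```text
t 19.6 pos [ 0.5286 -0.0457  0.0989] yaw 94.26 tilt [1.7996e+02 1.0000e-02] w 0.0155 F [-1.  -0.2  4.2]
row: [0.04, 0.01, -0.04] [0.0005, -0.0003, 0.0009]
```

send_rows(series=[[0, 0, 0, 0, 0, -0.004, -1], [0, 0, 0, 0, 0, -0.008, -1], [0, 0, 0, 0, 0, -0.012, -1], [0, 0, 0, 0, 0, -0.016, -1], [0, 0, 0, 0, 0, -0.016, -1]])

```text
time_s: 20.1
ee_pos: [0.5286, -0.0457, 0.1151]
eef_rot: [3.141, 0.0, 1.645]
force: [0.5, 0.7, -2.6]
grip_width: 0.0158
```

Run:
```python
from h import *
import plan
plan.plan(.5282,-.0457,.115,94.3)
c=ctrl.camera('wrist'); save('wrist7',c['pixels'])
```

```text
t 20.1 pos [ 0.5286 -0.0457  0.1151] yaw 94.26 tilt [1.7995e+02 1.0000e-02] w 0.0158 F [ 0.5  0.7 -2.6]
row: [0.05, 0.01, -0.04] [0.0001, -0.0004, 0.0001]
```

View pics/wrist7.png

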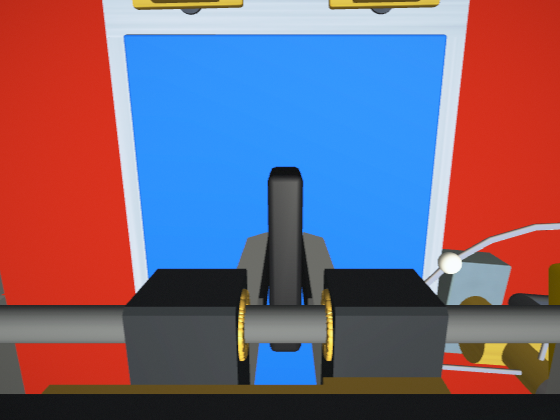

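send_rows(series=[[0, 0, 0, 0, -0.01, 0, -1], [0, 0, 0, 0, -0.025, 0, -1], [0, 0, 0, 0, -0.04, 0, -1], [0, 0, 0, 0, -0.055, 0, -1], [0, 0, 0, 0, -0.06, -0.02, -1], [0, 0, 0, 0, -0.06, -0.04, -1], [0, 0, 0, 0, -0.06, -0.06, -1], [0, 0, 0, 0, -0.06, -0.07, -1]])

```text
time_s: 20.95
ee_pos: [0.4684, -0.0502, 0.1858]
eef_rot: [3.14, 0.0, 1.645]
force: [-0.1, 0.0, -3.6]
grip_width: 0.016
```

```bash
python3 plan.py .511 -.366 .185 87.6
```

```text
t 20.95 pos [ 0.4684 -0.0502  0.1858] yaw 94.26 tilt [1.7991e+02 2.0000e-02] w 0.016 F [-0.1  0.  -3.6]
row: [0.09, 0.02, 6.66] [-0.3181, 0.0191, 0.001]
```

send_rows(series=[[0, 0, 1, -0.02, 0.001, 0, -1], [0, 0, 2, -0.06, 0.003, 0, -1], [0, 0, 3, -0.1, 0.006, 0, -1], [0, 0, 4, -0.14, 0.008, 0, -1], [0, 0, 5, -0.18, 0.011, 0, -1], [0, 0, 6, -0.22, 0.014, 0, -1], [0, 0, 6.6, -0.26, 0.017, 0, -1], [0, 0, 6.6, -0.29, 0.019, 0, -1]])

```text
time_s: 21.75
ee_pos: [0.5084, -0.34, 0.1834]
eef_rot: [-3.141, -0.001, 1.529]
force: [0.2, 0.8, -4.3]
grip_width: 0.0159
```

send_rows(series=[[0, 0, 0, -0.015, 0, 0, -1], [0, 0, 0, -0.028, 0, 0, -1], [0, 0, 0, -0.028, 0, 0, -1], [0, 0, 0, -0.028, 0, 0, -1]])

```text
time_s: 22.15
ee_pos: [0.5079, -0.365, 0.1844]
eef_rot: [-3.141, -0.0, 1.53]
force: [-0.4, 0.0, -3.1]
grip_width: 0.0158
```

Run:
```python
from m1 import *
import plan
plan.plan(.511,-.366,.0365,87.6)
c=ctrl.camera('wrist'); save('wrist8',c['pixels']); P=pts(c); h,s,v=masks(c)
c=ctrl.camera('top'); save('top2',cv2.resize(c['pixels'][120:320,200:560],None,fx=2.2,fy=2.2)); P=pts(c); h,s,v=masks(c)
m=(v<60)&(P[...,2]<.015)&(P[...,0]>.35)&(P[...,1]<-.15)&(P[...,1]>-.52);  rects(c,m,.003,'mat',300)
```

```text
t 22.15 pos [ 0.5079 -0.365   0.1844] yaw 87.69 tilt [-1.7999e+02 -2.0000e-02] w 0.0158 F [-0.4  0.  -3.1]
row: [-0.01, -0.02, 0.09] [-0.0009, 0.0032, 0.1479]
mat 871 [370. 223.] rect [ 512.5 -289.6] [ 86.9 182.5] 88.09
```

View pics/wrist8.png

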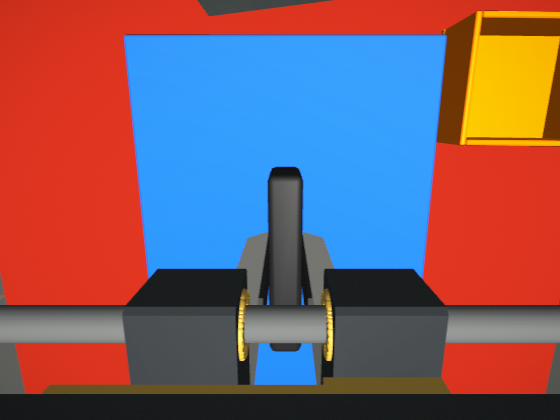

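View pics/top2.png

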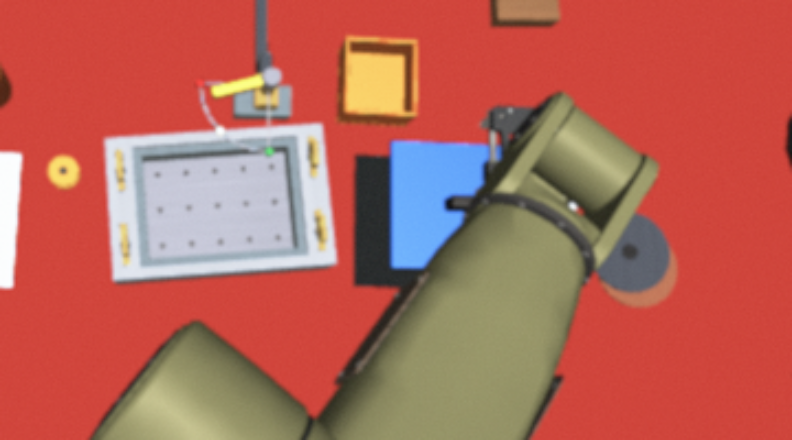

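send_rows(series=[[0, 0, 0, -0.001, 0.003, 0.02, -1], [0, 0, 0, -0.001, 0.003, 0.05, -1], [0, 0, 0, -0.001, 0.003, 0.08, -1], [0, 0, 0, -0.001, 0.003, 0.11, -1], [0, 0, 0, -0.001, 0.003, 0.13, -1], [0, 0, 0, -0.001, 0.003, 0.14, -1], [0, 0, 0, -0.001, 0.003, 0.146, -1], [0, 0, 0, -0.001, 0.003, 0.147, -1]])

```text
time_s: 23.05
ee_pos: [0.5111, -0.3669, 0.0378]
eef_rot: [3.141, 0.0, 1.53]
force: [0.6, -0.4, -2.7]
grip_width: 0.0157
```

send_rows(series=[[0, 0, 0, 0, 0, 0.001, -1], [0, 0, 0, 0, 0, 0.002, -1], [0, 0, 0, 0, 0, 0.002, -1]])

```text
time_s: 23.35
ee_pos: [0.511, -0.3672, 0.036]
eef_rot: [3.141, 0.0, 1.53]
force: [-0.7, -1.1, -3.3]
grip_width: 0.0155
```

Not quite on the mat yet; lower 1 mm more, then release.

send_rows(series=[[0, 0, 0, 0, 0, 0.001, -1], [0, 0, 0, 0, 0, 0.0015, -1], [0, 0, 0, 0, 0, 0.0015, -1]])

```text
time_s: 23.65
ee_pos: [0.511, -0.3672, 0.0349]
eef_rot: [3.141, 0.001, 1.53]
force: [-2.7, 2.3, 5.4]
grip_width: 0.0159
```

send_rows(series=[[0, 0, 0, 0, 0, 0, -0.6], [0, 0, 0, 0, 0, 0, -0.3], [0, 0, 0, 0, 0, 0, -0.3], [0, 0, 0, 0, 0, -0.03, -0.3], [0, 0, 0, 0, 0, -0.07, -0.3], [0, 0, 0, 0, 0, -0.12, -0.3], [0, 0, 0, 0, 0, -0.17, -0.3], [0, 0, 0, 0, 0, -0.2, -0.3]])

```text
time_s: 24.45
ee_pos: [0.5113, -0.3674, 0.2385]
eef_rot: [3.138, 0.003, 1.53]
force: [0.1, -0.5, 0.1]
grip_width: 0.033
```

Run:
```python
from m1 import *
import plan
plan.plan(.50,.30,.30,90)
c=ctrl.camera('wrist'); save('wrist9',c['pixels']); P=pts(c); h,s,v=masks(c)
m=(h>100)&(h<120)&(s>120)&(v>90); print(np.percentile(P[m][:,2],[5,50,95]))
c=ctrl.camera('top');P=pts(c);h,s,v=masks(c)
crop=c['pixels'][150:300,100:260]; save('top3p',cv2.resize(crop,None,fx=4.5,fy=4,interpolation=cv2.INTER_CUBIC))
roi=(P[...,0]>.4)&(P[...,0]<.62)&(P[...,1]>.22)&(P[...,1]<.48)&(P[...,2]>.015)
rects(c,roi,.026,'parts',30)
```

```text
t 24.45 pos [ 0.5113 -0.3674  0.2385] yaw 87.66 tilt [1.7978e+02 1.6000e-01] w 0.033 F [ 0.1 -0.5  0.1]
row: [0.21, 0.17, -2.34] [0.6662, -0.0383, -0.0636]
[0.0091724  0.01066089 0.01212766]
parts 152 [184. 204.] rect [557.6 305.1] [40.3 38.6] 45.89
parts 58 [151. 223.] rect [498.9 403.4] [38.8 16.9] 76.22
parts 70 [149. 234.] rect [466.2 406.5] [21.3 36.3] 0.25
```

View pics/wrist9.png

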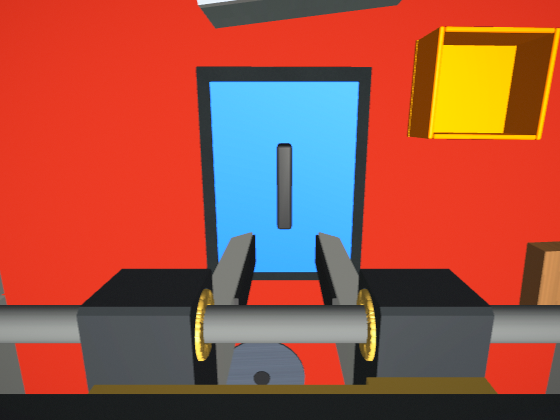

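View pics/top3p.png

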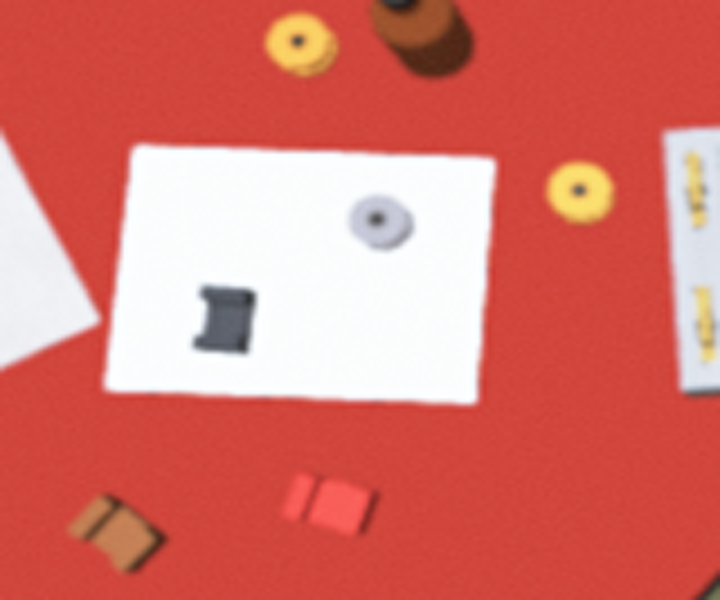

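Run:
```python
from m1 import *
c=ctrl.camera('wrist'); P=pts(c); h,s,v=masks(c)
roi=np.zeros(h.shape,bool); roi[:300,190:380]=1
m=(h>100)&(h<120)&(s>120)&(v>90)&roi; rects(c,m,.011,'cover',300)
for u in (235,262,300): 
    col=P[:,u]; 
    a=[r for r in range(300) if v[r,u]<60 and P[r,u,2]<.02 and 50<r<290]; print(u,a[0],a[-1],ray(c,u,a[0],.003).round(4),ray(c,u,a[-1]+1,.003).round(4), [ray(c,u,r,.011)[1].round(4) for r in (a[0],)])
r=150;a=[u for u in range(180,400) if v[r,u]<60 and P[r,u,2]<.015]; print(a[0],a[-1],ray(c,a[0],r,.003).round(4),ray(c,a[-1]+1,r,.003).round(4))
```

```text
cover 11972 [276. 206.] rect [ 509.9 -367.4] [219.5 160.4] 87.62
235 66 79 [ 0.4639 -0.2406  0.003 ] [ 0.4628 -0.2548  0.003 ] [np.float64(-0.2418)]
262 66 278 [ 0.4929 -0.2418  0.003 ] [ 0.4786 -0.4902  0.003 ] [np.float64(-0.243)]
300 66 278 [ 0.5337 -0.2435  0.003 ] [ 0.5259 -0.4924  0.003 ] [np.float64(-0.2446)]
200 364 [ 0.4174 -0.3282  0.003 ] [ 0.6049 -0.3361  0.003 ]
```

send_rows(series=[[0, 0, 0, 0.03, -0.01, -0.03, -0.3], [0, 0, 0, 0.08, -0.02, -0.06, 0], [0, 0, 0, 0.13, -0.02, -0.08, 0.3], [0, 0, 0, 0.18, -0.02, -0.08, 0.3], [0, 0, 0, 0.23, -0.02, -0.08, 0.3], [0, 0, 0, 0.28, -0.02, -0.08, 0.3], [0, 0, -1, 0.33, -0.02, -0.08, 0.3], [0, 0, -2.3, 0.38, -0.02, -0.08, 0.3]])

```text
time_s: 25.4
ee_pos: [0.5053, 0.0035, 0.3124]
eef_rot: [-3.139, -0.0, 1.571]
force: [0.9, 0.6, -1.0]
grip_width: 0.0615
```

send_rows(series=[[0, 0, 0, 0.05, 0, 0, 0.3], [0, 0, 0, 0.1, 0, 0, 0.3], [0, 0, 0, 0.15, 0, 0, 0.3], [0, 0, 0, 0.2, 0, 0, 0.3], [0, 0, 0, 0.25, 0, 0, 0.3], [0, 0, 0, 0.29, 0, 0, 0.3], [0, 0, 0, 0.29, 0, 0, 0.3], [0, 0, 0, 0.29, 0, 0, 0.3]])

```text
time_s: 26.2
ee_pos: [0.5058, 0.2918, 0.3121]
eef_rot: [-3.139, 0.001, 1.571]
force: [-0.6, -0.7, -1.0]
grip_width: 0.0611
```

```bash
cat > lookp.py <<'E'
from m1 import *
import plan,sys
plan.plan(.5,.3,.3,90)
c=ctrl.camera('wrist'); save(sys.argv[1],c['pixels']); P=pts(c); h,s,v=masks(c)
roi=np.zeros(h.shape,bool); roi[:300,:]=1
roi&=(P[...,2]>.02)&(P[...,2]<.06)&(P[...,0]>.3)&(P[...,0]<.7)&(P[...,1]>.15)
k,l,st,ce=cv2.connectedComponentsWithStats(roi.astype('uint8'))
for i in range(1,k):
    if st[i,4]<40: continue
    m=(l==i); q=P[m]; zt=np.percentile(q[:,2],95); print(ce[i].round(),'ztop',zt.round(4),'rgb',c['pixels'][m].mean(0).round())
    rects(c,m&(P[...,2]>zt-.005),zt-.001,'  top')
E
python3 lookp.py wrist10
```

```text
t 26.2 pos [0.5058 0.2918 0.3121] yaw 90.04 tilt [-1.7986e+02  8.0000e-02] w 0.0611 F [-0.6 -0.7 -1. ]
row: [-0.14, 0.08, 0.04] [0.0082, -0.0057, 0.0121]
[136.  13.] ztop 0.0291 rgb [142.  82.  37.]
  top 323 [136.  12.] rect [329.7 483.8] [12.  33.7] 51.15
[122.  42.] ztop 0.0291 rgb [137.  80.  36.]
  top 228 [122.  42.] rect [307.9 452.8] [12.2 29.2] 50.84
[248.  80.] ztop 0.0318 rgb [79. 87. 98.]
  top 288 [248.  79.] rect [458.7 409. ] [32.  12.3] 86.01
[279.  82.] ztop 0.0319 rgb [73. 80. 92.]
  top 276 [279.  82.] rect [496.4 406.5] [32.1 12. ] 86.17
[432. 116.] ztop 0.027 rgb [200. 146.   6.]
  top 612 [432. 116.] rect [686.6 367. ] [27. 40.] 0.2
[160. 131.] ztop 0.0293 rgb [220.  39.  31.]
  top 264 [159. 131.] rect [345.4 348.2] [12.4 32.8] 73.64
[323. 164.] ztop 0.03 rgb [155. 162. 178.]
  top 833 [323. 164.] rect [553.5 306. ] [40.1 39.8] 0.02
[154. 160.] ztop 0.0289 rgb [214.  36.  27.]
  top 252 [153. 160.] rect [334.6 311.9] [12.7 33.1] 73.68
[422. 183.] ztop 0.0585 rgb [69. 30.  7.]
  top 91 [427. 185.] rect [679.3 282.1] [50.2 17.8] 71.38
[333. 263.] ztop 0.0271 rgb [207. 150.   5.]
  top 433 [333. 263.] rect [569.3 169.3] [26.4 43. ] 12.3
```

View pics/wrist10.png

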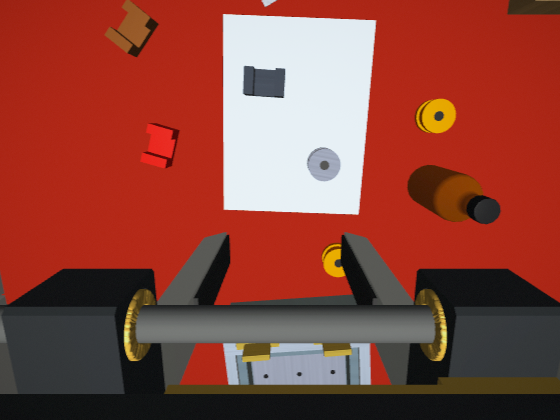

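```bash
python3 - <<'E'
import cv2
im=cv2.imread('pics/wrist10.png'); cv2.imwrite('pics/crop10.png',cv2.resize(im[0:230,200:400],None,fx=2.5,fy=2.5,interpolation=cv2.INTER_CUBIC))
E
python3 plan.py .4775 .4078 .12 176.2
```

```text
t 26.25 pos [0.506  0.291  0.3127] yaw 89.96 tilt [-1.799e+02  6.000e-02] w 0.0612 F [0.4 0.3 0.4]
row: [-0.13, -0.02, -86.24] [0.117, -0.0283, 0.1926]
```

View pics/crop10.png

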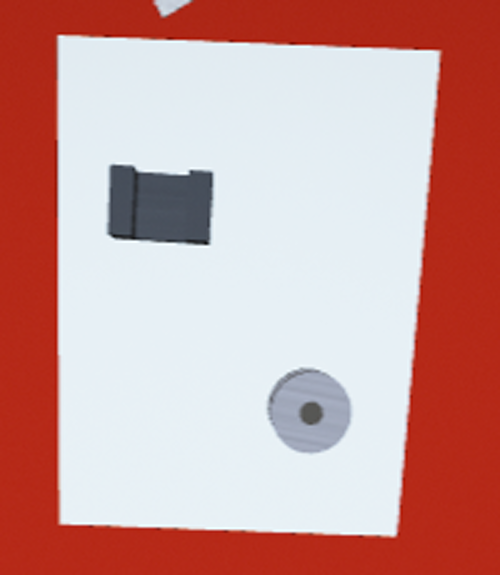

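The enlarged crop shows the dark steel clevis and the grey steel pulley. They are the only two parts on the white mat, and the orange, red and brown copies all lie off it. I'll take the clevis first.

send_rows(series=[[0, 0, -8, 0.02, -0.005, 0.03, 0.3], [0, 0, -16, 0.04, -0.01, 0.06, 0.3], [0, 0, -24, 0.06, -0.015, 0.09, 0.3], [0, 0, -32, 0.08, -0.02, 0.12, 0.3], [0, 0, -40, 0.1, -0.025, 0.15, 0.3], [0, 0, -48, 0.117, -0.0283, 0.17, 0.3], [0, 0, -56, 0.117, -0.0283, 0.19, 0.3], [0, 0, -64, 0.117, -0.0283, 0.1926, 0.3]], force=40)

```text
time_s: 27.05
ee_pos: [0.4774, 0.4067, 0.1183]
eef_rot: [-3.138, -0.002, 2.692]
force: [-0.4, 0.5, -0.3]
grip_width: 0.0611
```

send_rows(series=[[0, 0, -8, 0, 0, 0, 0.3], [0, 0, -16, 0, 0, 0, 0.3], [0, 0, -22.2, 0, 0, 0, 0.3], [0, 0, -22.2, 0, 0, 0, 0.3], [0, 0, -22.2, 0, 0, 0, 0.3]])

```text
time_s: 27.55
ee_pos: [0.4783, 0.4076, 0.1214]
eef_rot: [-3.141, -0.0, 3.07]
force: [0.2, 0.2, 0.3]
grip_width: 0.0609
```

Run:
```python
from m1 import *
import plan
plan.plan(.4775,.4078,.024,176.2)
c=ctrl.camera('wrist'); save('wrist11',c['pixels'])
```

```text
t 27.55 pos [0.4783 0.4076 0.1214] yaw 175.89 tilt [-179.99   -0.  ] w 0.0609 F [0.2 0.2 0.3]
row: [-0.01, -0.0, -0.31] [0.0008, 0.0002, 0.0974]
```

View pics/wrist11.png

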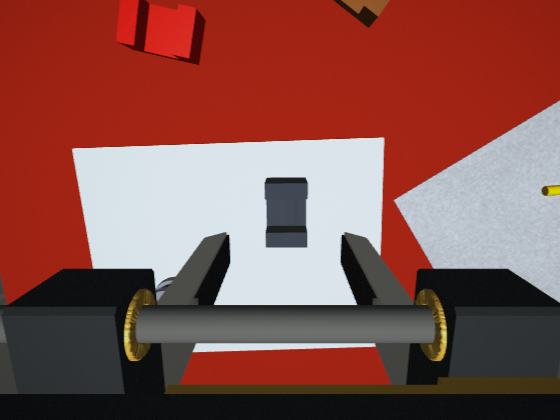

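send_rows(series=[[0, 0, -0.3, 0.001, 0, 0.03, 0.3], [0, 0, -0.3, 0.001, 0, 0.06, 0.3], [0, 0, -0.3, 0.001, 0, 0.085, 0.3], [0, 0, -0.3, 0.001, 0, 0.094, 0.3], [0, 0, -0.3, 0.001, 0, 0.097, 0.3], [0, 0, -0.3, 0.001, 0, 0.097, 0.3], [0, 0, -0.3, 0.001, 0, 0.097, -0.3], [0, 0, -0.3, 0.001, 0, 0.097, -1]])

```text
time_s: 28.4
ee_pos: [0.4773, 0.4089, 0.0255]
eef_rot: [3.14, 0.001, 3.08]
force: [-0.1, -0.6, -0.6]
grip_width: 0.0486
```

send_rows(series=[[0, 0, 0, 0, 0, 0, -1], [0, 0, 0, 0, 0, 0, -1], [0, 0, 0, 0, 0, 0, -1], [0, 0, 0, 0, 0, 0, -1]])

```text
time_s: 28.8
ee_pos: [0.477, 0.4087, 0.0248]
eef_rot: [3.141, 0.0, 3.08]
force: [-0.5, 0.3, 3.7]
grip_width: 0.0314
```

```bash
python3 plan.py .5216 -.0915 .2 176.2
```

```text
t 28.8 pos [0.477  0.4087 0.0248] yaw 176.46 tilt [1.7998e+02 2.0000e-02] w 0.0314 F [-0.5  0.3  3.7]
row: [0.02, 0.02, 0.26] [-0.0755, -0.4965, -0.1754]
```

send_rows(series=[[0, 0, 0, 0, 0, -0.01, -1], [0, 0, 0, 0, 0, -0.03, -1], [0, 0, 0, 0, 0, -0.06, -1], [0, 0, 0, 0, 0, -0.1, -1], [0, 0, 0, 0, 0, -0.14, -1], [0, 0, 0, -0.005, -0.03, -0.165, -1], [0, 0, 0, -0.01, -0.07, -0.17, -1], [0, 0, 0, -0.015, -0.11, -0.17, -1]])

```text
time_s: 29.6
ee_pos: [0.4851, 0.2969, 0.1961]
eef_rot: [3.14, 0.002, 3.081]
force: [0.2, 0.2, -1.8]
grip_width: 0.0311
```

send_rows(series=[[0, 0, -1, -0.008, -0.05, 0, -1], [0, 0, -2, -0.016, -0.1, 0, -1], [0, 0, -3, -0.024, -0.15, 0, -1], [0, 0, -5, -0.032, -0.2, 0, -1], [0, 0, -7, -0.04, -0.25, 0, -1], [0, 0, -8, -0.05, -0.3, 0, -1], [0, 0, -8, -0.055, -0.34, 0, -1], [0, 0, -8, -0.06, -0.37, 0, -1]])

```text
time_s: 30.4
ee_pos: [0.5218, -0.0778, 0.1949]
eef_rot: [-3.141, 0.0, -3.065]
force: [0.6, 0.2, -1.7]
grip_width: 0.0314
```

```bash
python3 plan.py .5216 -.0915 .2 184.3
```

```text
t 30.4 pos [ 0.5218 -0.0778  0.1949] yaw -175.63 tilt [-1.7998e+02  1.0000e-02] w 0.0314 F [ 0.6  0.2 -1.7]
row: [-0.02, 0.01, 0.07] [0.0012, -0.0136, -0.0051]
```

send_rows(series=[[0, 0, 0, 0.001, -0.01, 0, -1], [0, 0, 0, 0.001, -0.01, 0.03, -1], [0, 0, 0, 0.001, -0.01, 0.06, -1], [0, 0, 0, 0.001, -0.01, 0.09, -1], [0, 0, 0, 0.001, -0.01, 0.11, -1], [0, 0, 0, 0.001, -0.01, 0.13, -1], [0, 0, 0, 0.001, -0.01, 0.138, -1], [0, 0, 0, 0.001, -0.01, 0.138, -1]])

```text
time_s: 31.2
ee_pos: [0.5215, -0.0846, 0.0559]
eef_rot: [3.141, -0.001, -3.063]
force: [0.2, -0.2, -0.0]
grip_width: 0.0315
```

Run:
```python
from m1 import *
import plan
plan.plan(.5216,-.0915,.0518,184.3)
c=ctrl.camera('wrist'); save('wrist12',c['pixels'])
```

```text
t 31.2 pos [ 0.5215 -0.0846  0.0559] yaw -175.51 tilt [ 1.7997e+02 -9.0000e-02] w 0.0315 F [ 0.2 -0.2 -0. ]
row: [0.03, -0.09, 0.19] [0.0004, -0.0069, 0.0041]
```

View pics/wrist12.png

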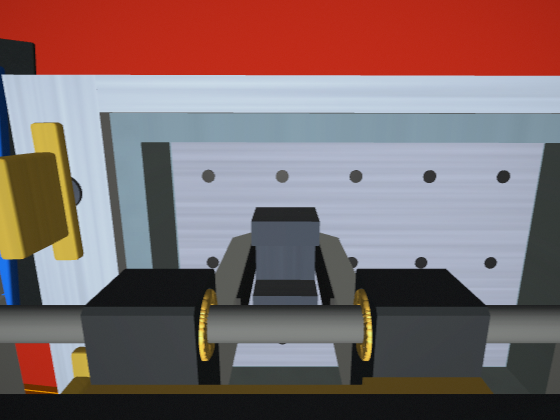

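send_rows(series=[[0, 0, 0, 0, 0, 0.002, -1], [0, 0, 0, 0, 0, 0.003, -1], [0, 0, 0, 0, 0, 0.0042, -1], [0, 0, 0, 0, 0, 0.0042, -1]])

```text
time_s: 31.65
ee_pos: [0.5219, -0.0852, 0.0523]
eef_rot: [-3.142, 0.0, -3.064]
force: [-0.9, 0.2, -1.4]
grip_width: 0.0315
```

send_rows(series=[[0, 0, 0, 0, 0, 0.0008, -1], [0, 0, 0, 0, 0, 0.0012, -1], [0, 0, 0, 0, 0, 0.0012, -1]])

```text
time_s: 31.95
ee_pos: [0.522, -0.0852, 0.0517]
eef_rot: [-3.141, 0.0, -3.064]
force: [-3.1, 1.8, 7.4]
grip_width: 0.0314
```

send_rows(series=[[0, 0, 0, 0, 0, 0, -0.3], [0, 0, 0, 0, 0, 0, 0], [0, 0, 0, 0, 0, 0, 0], [0, 0, 0, 0, 0, 0, 0], [0, 0, 0, 0, 0, -0.03, 0], [0, 0, 0, 0, 0, -0.07, 0], [0, 0, 0, 0, 0, -0.12, 0.3], [0, 0, 0, 0, 0, -0.16, 0.3]])

```text
time_s: 32.75
ee_pos: [0.5219, -0.0852, 0.2136]
eef_rot: [-3.141, 0.001, -3.064]
force: [-0.1, 0.1, -0.4]
grip_width: 0.0589
```

Run:
```python
from m1 import *
import plan
plan.plan(.5535,.30,.21,176)
c=ctrl.camera('wrist'); save('wrist13',c['pixels']); P=pts(c); h,s,v=masks(c)
roi=np.zeros(h.shape,bool); roi[:290]=1
rects(c,roi&(v<130)&(P[...,2]>.05)&(P[...,2]<.063)&(abs(P[...,0]-.52)<.05)&(abs(P[...,1]+.09)<.04),.057,'clevis')
```

```text
t 32.75 pos [ 0.5219 -0.0852  0.2136] yaw -175.54 tilt [-1.7997e+02  8.0000e-02] w 0.0589 F [-0.1  0.1 -0.4]
row: [-0.02, 0.08, 8.46] [-0.0615, 0.3815, 0.0035]
clevis 453 [285. 178.] rect [503.7 -86.9] [13.1 29.8] 4.42
clevis 445 [285. 217.] rect [541. -84.] [13.8 30.6] 4.42
```

View pics/wrist13.png

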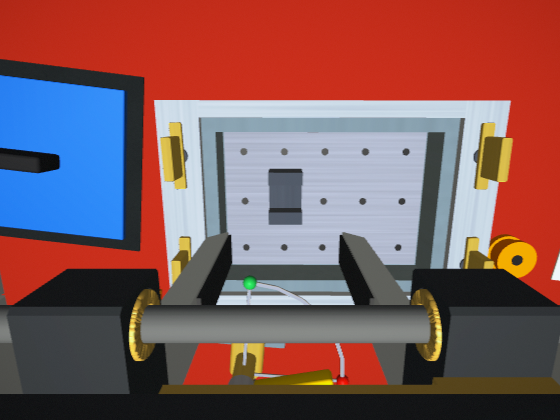

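send_rows(series=[[0, 0, 2, -0.008, 0.05, 0, 0.3], [0, 0, 4, -0.016, 0.1, 0, 0.3], [0, 0, 6, -0.024, 0.15, 0, 0.3], [0, 0, 8, -0.032, 0.2, 0, 0.3], [0, 0, 8.5, -0.04, 0.25, 0, 0.3], [0, 0, 8.5, -0.048, 0.3, 0, 0.3], [0, 0, 8.5, -0.056, 0.35, 0, 0.3], [0, 0, 8.5, -0.0615, 0.381, 0, 0.3]])

```text
time_s: 33.6
ee_pos: [0.5531, 0.3024, 0.2105]
eef_rot: [3.142, -0.0, 3.072]
force: [-0.1, -0.4, 0.8]
grip_width: 0.0612
```

send_rows(series=[[0, 0, 0, 0, 0, 0, 0.3], [0, 0, 0, 0, 0, 0, 0.3], [0, 0, 0, 0, 0, 0, 0.3]])

```text
time_s: 33.9
ee_pos: [0.5537, 0.2985, 0.2108]
eef_rot: [-3.141, -0.0, 3.07]
force: [0.3, -0.0, 0.3]
grip_width: 0.0612
```

```bash
python3 lookp.py wrist14; python3 plan.py .5535 .306 .1 176
```

```text
t 33.9 pos [0.5537 0.2985 0.2108] yaw 175.91 tilt [-1.7998e+02 -1.0000e-02] w 0.0612 F [ 0.3 -0.   0.3]
row: [-0.02, 0.0, 85.91] [0.0537, -0.0024, -0.0892]
[292. 192.] ztop 0.0298 rgb [145. 151. 167.]
  top 1334 [292. 192.] rect [554.1 305.1] [40.6 41.2] 85.87
[164. 222.] ztop 0.0269 rgb [204. 144.   4.]
  top 1249 [164. 223.] rect [577.4 170.4] [41.1 42.3] 87.32
[348. 297.] ztop 0.0263 rgb [146.  86.   0.]
  top 44 [349. 297.] rect [675.8 358.2] [12.1  6. ] 85.88
[274. 298.] ztop 0.0273 rgb [68. 30.  6.]
  top 45 [274. 298.] rect [671.2 277.4] [22.   2.4] 85.88
t 33.95 pos [0.5538 0.2983 0.211 ] yaw 175.89 tilt [-179.99   -0.  ] w 0.0611 F [-0.  -0.2 -0.1]
row: [-0.01, -0.0, -0.11] [0.0008, 0.0076, 0.111]
```

View pics/wrist14.png

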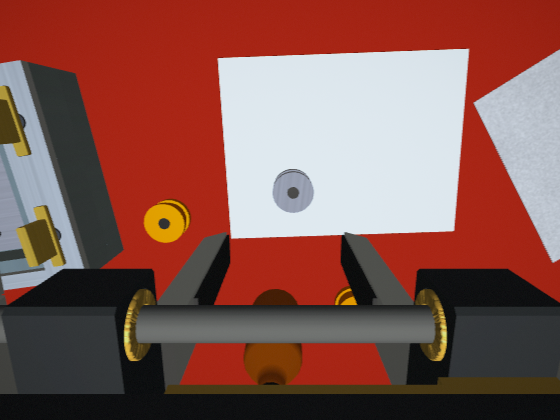

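send_rows(series=[[0, 0, 0, 0, 0.007, 0.04, 0.3], [0, 0, 0, 0, 0.007, 0.08, 0.3], [0, 0, 0, 0, 0.007, 0.12, 0.3], [0, 0, 0, 0, 0.007, 0.15, 0.3], [0, 0, 0, 0, 0.007, 0.175, 0.3], [0, 0, 0, 0, 0.007, 0.185, 0.3], [0, 0, 0, 0, 0.007, 0.185, 0.3], [0, 0, 0, 0, 0.007, 0.185, 0.3]])

```text
time_s: 34.75
ee_pos: [0.5548, 0.3064, 0.0275]
eef_rot: [3.141, 0.002, 3.071]
force: [0.4, -0.2, 0.7]
grip_width: 0.0608
```

send_rows(series=[[0, 0, 0, 0, 0, 0, -0.3], [0, 0, 0, 0, 0, 0, -1], [0, 0, 0, 0, 0, 0, -1], [0, 0, 0, 0, 0, 0, -1], [0, 0, 0, 0, 0, 0, -1]])

```text
time_s: 35.25
ee_pos: [0.5544, 0.3066, 0.0268]
eef_rot: [3.141, 0.001, 3.071]
force: [-1.2, -0.6, 6.6]
grip_width: 0.0405
```

send_rows(series=[[0, 0, 0, 0, 0, -0.01, -1], [0, 0, 0, 0, 0, -0.03, -1], [0, 0, 0, 0, 0, -0.06, -1], [0, 0, 0, 0, 0, -0.1, -1], [0, 0, 0, 0, 0, -0.14, -1], [0, 0, 0, 0, 0, -0.17, -1], [0, 0, 0, 0, 0, -0.17, -1]])

```text
time_s: 35.95
ee_pos: [0.5552, 0.3071, 0.2013]
eef_rot: [3.138, 0.007, 3.071]
force: [0.4, 0.4, -2.0]
grip_width: 0.0408
```

```bash
python3 plan.py .5148 -.0018 .195 180
```

```text
t 35.95 pos [0.5552 0.3071 0.2013] yaw 175.96 tilt [179.79   0.37] w 0.0408 F [ 0.4  0.4 -2. ]
row: [0.2, 0.38, -4.03] [0.0186, -0.311, 0.005]
```

send_rows(series=[[0, 0, -1, 0.002, -0.03, 0, -1], [0, 0, -2, 0.005, -0.08, 0, -1], [0, 0, -3, 0.008, -0.13, 0, -1], [0, 0, -4, 0.011, -0.18, 0, -1], [0, 0, -4, 0.014, -0.23, 0, -1], [0, 0, -4, 0.017, -0.28, 0, -1], [0, 0, -4, 0.0186, -0.311, 0, -1], [0, 0, -4, 0.0186, -0.311, 0, -1]])

```text
time_s: 36.75
ee_pos: [0.5127, -0.0056, 0.1954]
eef_rot: [-3.141, -0.001, 3.137]
force: [-0.6, 0.7, -0.9]
grip_width: 0.0406
```

send_rows(series=[[0, 0, 0, 0, 0, 0.03, -1], [0, 0, 0, 0, 0, 0.06, -1], [0, 0, 0, 0, 0, 0.09, -1], [0, 0, 0, 0, 0, 0.11, -1], [0, 0, 0, 0, 0, 0.13, -1], [0, 0, 0, 0, 0, 0.138, -1], [0, 0, 0, 0, 0, 0.138, -1]])

```text
time_s: 37.45
ee_pos: [0.513, -0.0019, 0.057]
eef_rot: [3.141, -0.002, 3.141]
force: [-0.9, 0.3, -0.6]
grip_width: 0.041
```

Run:
```python
from m1 import *
import plan
plan.plan(.5148,-.0018,.0535,180)
c=ctrl.camera('wrist'); save('wrist15',c['pixels'])
```

```text
t 37.45 pos [ 0.513  -0.0019  0.057 ] yaw 179.99 tilt [ 1.7999e+02 -1.3000e-01] w 0.041 F [-0.9  0.3 -0.6]
row: [0.01, -0.13, -0.01] [-0.0018, 0.0001, 0.0035]
```

View pics/wrist15.png

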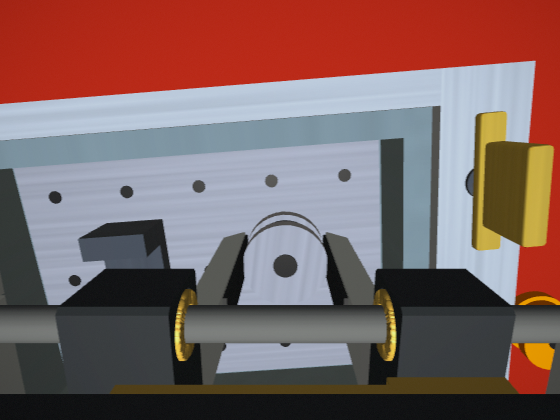

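send_rows(series=[[0, 0, 0, 0, 0, 0.002, -1], [0, 0, 0, 0, 0, 0.003, -1], [0, 0, 0, 0, 0, 0.0037, -1], [0, 0, 0, 0, 0, 0.0037, -1]])

```text
time_s: 37.9
ee_pos: [0.5137, -0.0025, 0.0545]
eef_rot: [-3.142, 0.0, 3.141]
force: [0.3, -0.0, -1.4]
grip_width: 0.0407
```

send_rows(series=[[0, 0, 0, 0, 0, 0.0008, -1], [0, 0, 0, 0, 0, 0.0015, -1], [0, 0, 0, 0, 0, 0.0015, -1]])

```text
time_s: 38.2
ee_pos: [0.5138, -0.0025, 0.0537]
eef_rot: [-3.141, 0.001, 3.141]
force: [-4.5, -0.0, 11.9]
grip_width: 0.0411
```

send_rows(series=[[0, 0, 0, 0, 0, 0, 0], [0, 0, 0, 0, 0, 0, 0.2], [0, 0, 0, 0, 0, 0, 0.2], [0, 0, 0, 0, 0, 0, 0.2], [0, 0, 0, 0, 0, -0.03, 0.2], [0, 0, 0, 0, 0, -0.07, 0.2], [0, 0, 0, 0, 0, -0.12, 0.2], [0, 0, 0, 0, 0, -0.16, 0.2]])

```text
time_s: 39.0
ee_pos: [0.5136, -0.0024, 0.2154]
eef_rot: [-3.141, 0.001, 3.141]
force: [0.0, 0.8, -0.5]
grip_width: 0.0564
```

Run:
```python
from m1 import *
import plan
plan.plan(.60,-.06,.28,90)
c=ctrl.camera('wrist'); save('wrist16',c['pixels'])
c=ctrl.camera('top'); save('top4',cv2.resize(c['pixels'][100:300,100:460],None,fx=2.2,fy=2.2,interpolation=cv2.INTER_CUBIC))
```

```text
t 39.0 pos [ 0.5136 -0.0024  0.2154] yaw 179.96 tilt [-1.7999e+02  8.0000e-02] w 0.0564 F [ 0.   0.8 -0.5]
row: [0.05, 0.06, 89.96] [-0.0865, -0.0575, -0.0645]
```

View pics/wrist16.png

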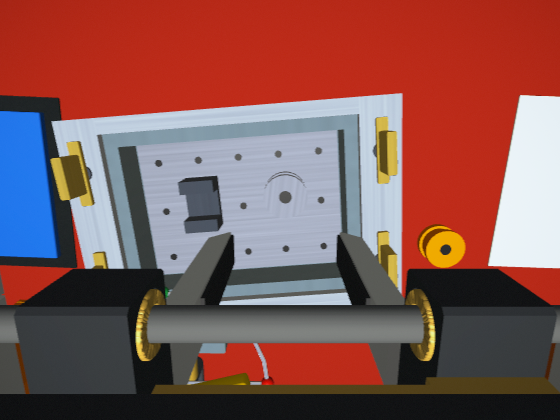

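View pics/top4.png

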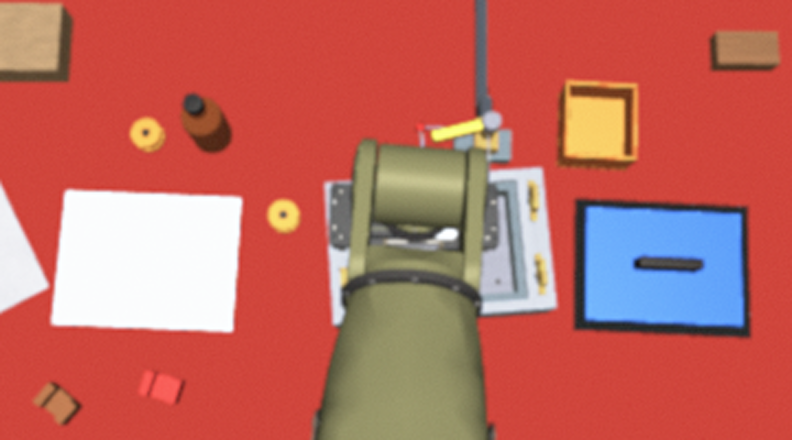

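```bash
python3 plan.py .66 -.07 .28 104.2
```

```text
t 39.1 pos [ 0.5154 -0.0025  0.2182] yaw 179.97 tilt [-179.96    0.5 ] w 0.0563 F [ 0.6 -0.1 -0.6]
row: [0.3, 0.45, 75.77] [-0.1452, -0.0674, -0.0605]
```

send_rows(series=[[0, 0, 8, 0, 0, -0.03, 0], [0, 0, 16, -0.03, -0.015, -0.06, 0], [0, 0, 24, -0.06, -0.03, -0.06, -0.1], [0, 0, 32, -0.09, -0.045, -0.06, -0.1], [0, 0, 40, -0.12, -0.06, -0.06, -0.1], [0, 0, 48, -0.145, -0.067, -0.06, -0.1], [0, 0, 56, -0.145, -0.067, -0.06, -0.1], [0, 0, 64, -0.145, -0.067, -0.06, -0.1]], force=20)

```text
time_s: 39.9
ee_pos: [0.6589, -0.0699, 0.2705]
eef_rot: [-3.139, -0.001, 2.018]
force: [-0.2, -0.7, -0.4]
grip_width: 0.0422
```

send_rows(series=[[0, 0, 8, 0, 0, 0, -0.1], [0, 0, 11.8, 0, 0, 0, -0.1], [0, 0, 11.8, 0, 0, 0, -0.1], [0, 0, 11.8, 0, 0, 0, -0.1]])

```text
time_s: 40.3
ee_pos: [0.6585, -0.0696, 0.272]
eef_rot: [-3.141, -0.0, 1.82]
force: [-0.1, -0.0, 1.0]
grip_width: 0.0421
```

```bash
cat > lev.py <<'E'
from m1 import *
import plan,sys
c=ctrl.camera('wrist'); save(sys.argv[1],c['pixels']); P=pts(c); h,s,v=masks(c)
roi=np.zeros(h.shape,bool); roi[:300]=1
roi&=(P[...,0]>.58)
rects(c,roi&(h>22)&(h<34)&(s>110)&(P[...,2]>.128)&(P[...,2]<.14),.133,'lever',60)
rects(c,roi&(s<60)&(P[...,2]>.137)&(P[...,2]<.15),.143,'stem',60)
hh=roi&(P[...,2]>.095)&(P[...,2]<.112)
rects(c,hh&((h<6)|(h>174))&(s>150),.104,'red'); rects(c,hh&(h>50)&(h<80)&(s>120),.104,'green'); rects(c,hh&(s<25)&(v>190),.104,'white')
E
python3 lev.py wrist17;  python3 plan.py .6649 -.0559 .18 104.2
```

```text
lever 1089 [300. 199.] rect [669.8 -66.5] [13.3 66.5] 14.51
stem 432 [299. 252.] rect [ 680.9 -110. ] [22.3 22.7] 14.32
red 119 [323. 150.] rect [681.5 -19.6] [11.3 10.3] 14.25
green 98 [209. 216.] rect [ 590.1 -109.8] [ 9.9 10.3] 11.49
white 128 [251. 159.] rect [619.8 -45.4] [15.4 11.3] 14.25
t 40.35 pos [ 0.6585 -0.0695  0.2722] yaw 104.28 tilt [-1.7996e+02 -2.0000e-02] w 0.0421 F [-0.4 -0.5  0.1]
row: [-0.04, -0.02, 0.08] [0.0116, 0.0096, 0.0922]
```

View pics/wrist17.png

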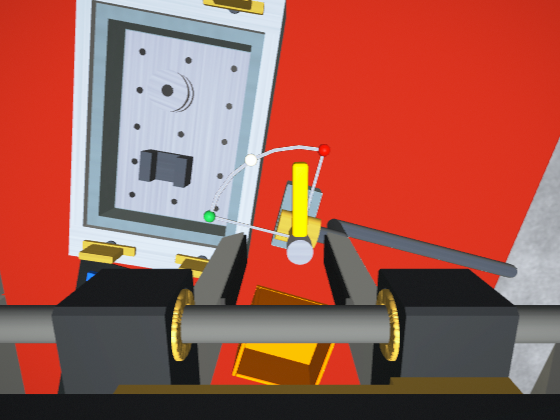

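send_rows(series=[[0, 0, 0, 0.005, 0.006, 0.03, -0.1], [0, 0, 0, 0.011, 0.0117, 0.06, -0.1], [0, 0, 0, 0.011, 0.0117, 0.09, -0.1], [0, 0, 0, 0.011, 0.0117, 0.115, -0.1], [0, 0, 0, 0.011, 0.0117, 0.13, -0.1], [0, 0, 0, 0.011, 0.0117, 0.139, -0.1], [0, 0, 0, 0.011, 0.0117, 0.139, -0.1], [0, 0, 0, 0.011, 0.0117, 0.139, -0.1]])

```text
time_s: 41.15
ee_pos: [0.6677, -0.0561, 0.135]
eef_rot: [3.14, 0.001, 1.818]
force: [0.5, 0.1, -0.6]
grip_width: 0.042
```

send_rows(series=[[0, 0, 0, 0, 0, 0, -0.5], [0, 0, 0, 0, 0, 0, -1], [0, 0, 0, 0, 0, 0, -1], [0, 0, 0, 0, 0, 0, -1]])

```text
time_s: 41.55
ee_pos: [0.6674, -0.056, 0.1341]
eef_rot: [3.141, 0.0, 1.818]
force: [1.9, 1.7, 0.8]
grip_width: 0.0142
```

Run:
```python
import plan; from h import *
plan.plan(.6671,-.0557,.133,104.4)
o=ctrl.get_obs(); d=o['ee_pos'][:2]-np.array([.6809,-.110]); print(np.hypot(*d), np.degrees(np.arctan2(-d[0],d[1])))
for t in np.linspace(0,30.4,9)[1:]:
    a=np.radians(t); print(round(-t,1), round(.056*(np.cos(a)-1),4), round(-.056*np.sin(a),4))
```

```text
t 41.55 pos [ 0.6674 -0.056   0.1341] yaw 104.16 tilt [1.7996e+02 1.0000e-02] w 0.0142 F [1.9 1.7 0.8]
row: [0.04, 0.01, -0.24] [0.0003, -0.0002, 0.0011]
0.055706982256718746 14.05820164733166
-3.8 -0.0001 -0.0037
-7.6 -0.0005 -0.0074
-11.4 -0.0011 -0.0111
-15.2 -0.002 -0.0147
-19.0 -0.0031 -0.0182
-22.8 -0.0044 -0.0217
-26.6 -0.0059 -0.0251
-30.4 -0.0077 -0.0283
```

send_rows(series=[[0, 0, -3.8, -0.0001, -0.0037, 0, -1], [0, 0, -7.6, -0.0005, -0.0074, 0, -1], [0, 0, -11.4, -0.0011, -0.0111, 0, -1], [0, 0, -15.2, -0.002, -0.0147, 0, -1], [0, 0, -19, -0.0031, -0.0182, 0, -1], [0, 0, -22.8, -0.0044, -0.0217, 0, -1], [0, 0, -26.6, -0.0059, -0.0251, 0, -1], [0, 0, -30.5, -0.0078, -0.0284, 0, -1]])

```text
time_s: 42.35
ee_pos: [0.642, -0.0707, 0.1341]
eef_rot: [3.141, 0.001, 2.353]
force: [3.0, -1.0, -1.3]
grip_width: 0.0137
```

send_rows(series=[[0, 0, 0, 0, 0, 0, -1], [0, 0, 0, 0, 0, 0, -1], [0, 0, 0, 0, 0, 0, -1]])

```text
time_s: 42.65
ee_pos: [0.6419, -0.0707, 0.1341]
eef_rot: [3.141, 0.001, 2.349]
force: [2.1, -3.8, 1.5]
grip_width: 0.0139
```

Run:
```python
import plan; from h import *
plan.plan(.6671,-.0557,.133,134.8)
o=ctrl.get_obs(); d=o['ee_pos'][:2]-np.array([.6809,-.110]); print(np.hypot(*d), np.degrees(np.arctan2(-d[0],d[1])))
```

```text
t 42.65 pos [ 0.6419 -0.0707  0.1341] yaw 134.57 tilt [1.7999e+02 5.0000e-02] w 0.0139 F [ 2.1 -3.8  1.5]
row: [0.01, 0.05, -0.23] [-0.007, 0.0285, 0.0011]
0.05535135916781569 44.83756454954155
```

Release slowly, rise and look.

send_rows(series=[[0, 0, 0, 0, 0, 0, -0.6], [0, 0, 0, 0, 0, 0, -0.3], [0, 0, 0, 0, 0, 0, -0.3], [0, 0, 0, 0, 0, -0.02, -0.3], [0, 0, 0, 0, 0, -0.05, -0.3], [0, 0, 0, 0, 0, -0.1, -0.3], [0, 0, 0, 0, 0, -0.14, -0.3], [0, 0, 0, 0, 0, -0.14, -0.3]])

```text
time_s: 43.45
ee_pos: [0.6428, -0.0705, 0.2802]
eef_rot: [3.136, 0.007, 2.35]
force: [0.6, 0.1, -0.0]
grip_width: 0.0327
```

```bash
python3 lev.py wrist18; python3 plan.py .45 .1 .35 90
```

```text
lever 1045 [283. 207.] rect [648.2 -78.9] [13.2 67.3] 44.57
stem 386 [284. 258.] rect [ 679.8 -110.4] [22.6 22.9] 31.88
red 108 [349. 183.] rect [681.4 -20. ] [10.8 11. ] 1.11
green 96 [219. 182.] rect [ 589.3 -110. ] [10.1 10.3] 87.95
white 128 [283. 155.] rect [616.  -47.2] [14.4 12.3] 89.56
white 35 [234. 169.] rect [591.8 -88.6] [28.9  2.6] 76.17
white 60 [242. 204.] rect [ 621.6 -110.5] [ 2.9 48.9] 87.87
white 20 [336. 194.] rect [681.4 -36.7] [ 1.5 19.6] 1.24
white 23 [319. 210.] rect [681.  -58.6] [20.   2.1] 88.65
white 27 [269. 230.] rect [ 658.5 -110.8] [ 2.2 20.7] 87.89
t 43.5 pos [ 0.6421 -0.0705  0.2765] yaw 134.66 tilt [179.84   0.21] w 0.033 F [-0.3  0.3 -0.7]
row: [0.23, 0.14, 44.66] [0.256, -0.0166, -0.0745]
```

View pics/wrist18.png

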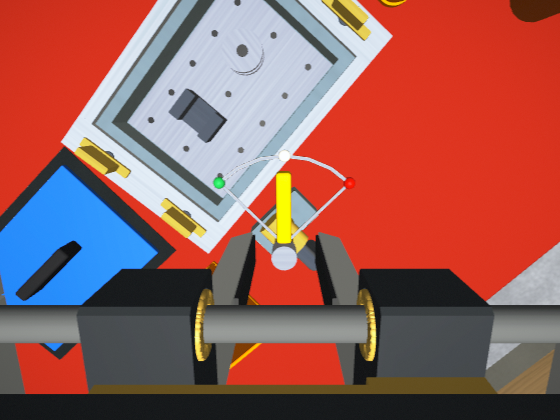

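send_rows(series=[[0, 0, 0, 0.03, -0.002, -0.03, -0.3], [0, 0, 0, 0.08, -0.005, -0.07, -0.3], [0, 0, 0, 0.13, -0.008, -0.07, -0.3], [0, 0, 0, 0.18, -0.012, -0.07, -0.3], [0, 0, 0, 0.23, -0.1, -0.07, -0.3], [0, 0, 0, 0.25, -0.14, -0.07, -0.3], [0, 0, 0, 0.25, -0.14, -0.07, -0.3], [0, 0, 0, 0.25, -0.14, -0.07, -0.3]])

```text
time_s: 44.3
ee_pos: [0.3626, 0.0086, 0.3435]
eef_rot: [3.141, 0.001, 2.35]
force: [0.0, 0.1, 0.6]
grip_width: 0.033
```

Run:
```python
from h import *
o=ctrl.get_obs(); print(o['time_s'],o['ee_pos'],np.abs(o['joint_vel']).max())
c=ctrl.camera('top'); save('top5',cv2.resize(c['pixels'][80:300,100:460],None,fx=2.2,fy=2.2,interpolation=cv2.INTER_CUBIC))
c=ctrl.camera('scene'); save('scene5',cv2.resize(c['pixels'][130:370,120:440],None,fx=2.4,fy=2.4,interpolation=cv2.INTER_CUBIC))
```

```text
44.3 [0.36258299 0.00855069 0.34348358] 0.04913260911320013
```

View pics/top5.png

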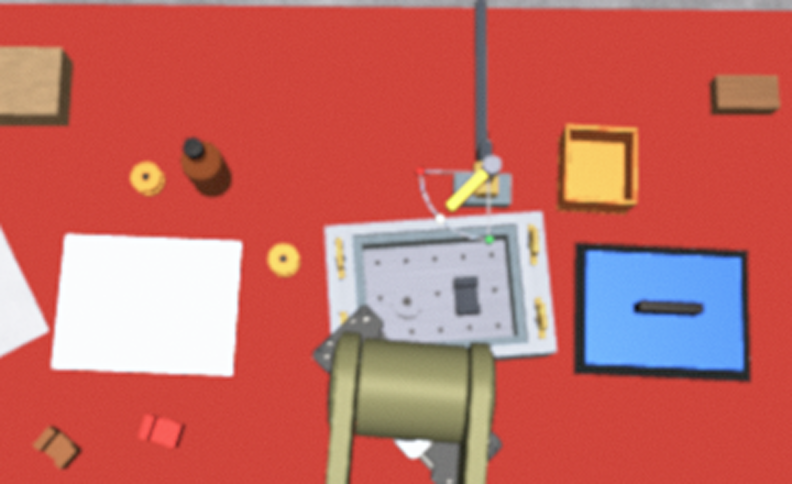

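View pics/scene5.png

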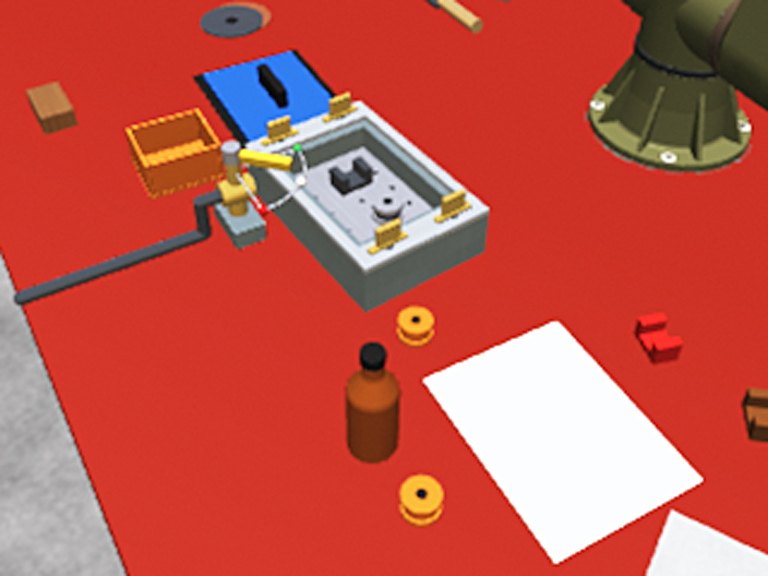

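```bash
python3 -c "
from station import ctrl
print(ctrl.hand_in())"
```

```text
the job is handed in; nothing more can be done
None
```

The job is done and handed in at about 44 s of the 208 s allowed; no verdict was reported.

- **Turn buttons:** I turned all four to about 90 degrees. The tool angles at release show this, and a wrist picture measured the two left fins lying along the box edge. The two right ones were confirmed by eye only.
- **Cover:** I lifted it by its grip and kept it low until it had passed the valve's scale wire. It now lies flat, grip up, on the black mat. The wrist view put it within about 2 mm of the mat's centre and in line with it.
- **Parts:** Only the grey pulley and the dark clevis were on the white mat. Both now stand apart on the box floor, and the white mat is empty. I left the orange, red and brown look-alikes alone.
- **Lever:** I turned it last, from about 14 degrees to about 44.6 degrees, pointing at the white dot.
- **Bottle and bin:** They look unmoved in the first and last top pictures.

**Disagreement:** My readings of the valve's direction differed by up to 2 degrees between the scale dots and wires, so the lever angle is known only to about 1–2 degrees. No check failed.

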